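# Find the heavy side of the bar wheel and hold it down

## Robot

A 7-joint arm with a two-finger parallel gripper is mounted at the origin on the work surface. World frame = base frame: x ahead of the robot, y to its left, z up, the work surface at z = 0. Lengths are in mm, angles in rad, forces in N, time in s.
With the tool pointing down it reaches from about 400 to 750 mm from the base axis. Payload 19.5 kg.
Tool frame: the origin (TCP) lies between the finger pads; the fingertips stand bot.tip_reach ahead of it and the grasp point (between the pads) lies 11 mm behind it (bot.tip_reach is the distance from the TCP to the fingertips, in mm); z points along the fingers, y is the direction in which the jaws open and shut (so a half turn about z gives the same grasp; the last joint's range is limited). The gripper opens to 85 mm and grips with 20 to 120 N. Pads are 22 mm wide; open, the fingers measure 114 mm over their backs; the gripper's body (76 mm by 85 mm) begins 54 mm behind the grasp point. The pads swing forward as they close: fully open they stand 13 mm farther back than shut.
Start: joints at [-1.24, 0.707, -0.028, 1.485, 0.022, 0.951, -0.075], TCP at [209.415, 535.482, 239.268] pointing down, gripper open.
Joint ranges: [-2.71, 2.71], [-0.32, 2.16], [-1.57, 1.52], [0, 2.45], [-1.46, 4.6], [0, 2.02], [-2.83, 2.83]. Speed limits (rad/s): [1.89, 1.89, 2.57, 2.57, 3.01, 3.01, 3.01].

## Interface

Orientations are given as a 3x3 rotation matrix whose columns are the frame's x, y, z axes.
In Python, from bench import bot gives the robot as it stands.
- The arm moves only by the shell command python3 -m handwheel 'ROWS' [OPENING] [FORCE]. ROWS is JSON, a list of rows, each an object of numbers: "dx", "dy", "dz": the shift along the world's x, y, z in mm; "roll": the turn about the world's z in degrees. A call has 1 to 5 rows; each row shifts and turns the commanded pose from where the row before left it; what a row does not reach is not made up. A row lasts 1/8 s, in which the tool goes at most 62.5 mm and 10.7 degrees, less where a joint would pass 70% of its speed; a pose out of reach is approached as far as the arm can. A call is refused whole if a number of a shift passes 62.5 or a number of a turn 10.7, either way. A call with a gripper value outside its range is refused whole. OPENING is the opening, from -1 (shut) to 1 (fully open), set as the call begins (- or left out, the last holds). The fingers move at their own pace and stop on an object; FORCE is the grip in N (left out, the last holds). Time passes only in rows, so rows that do not move let the fingers close. It gives the time, the measured TCP pose, the force and the opening at its end, in the units of the state.
- bot.state(): the state, without advancing time (a new reading comes with each control period).
- bot.get_image(name): name is "scene" or "top"; returns (picture, depth): 384x512x3 uint8, red, green, blue; 384x512 float32, mm along the optical axis (not along the pixel's ray), 0 where there is no reading.
- bot.calibration(name): a dict with "fx", "fy", "cx", "cy" (pixels), "rvec" (rotation vector, rad) and "tvec" (3), from world to camera coordinates, as OpenCV has them. Camera axes: x right, y down, z forward; pixel columns grow to the right and rows downward; lengths in mm; the calibration is good to about 2 mm. A picture is of the moment at which its call begins. calibration takes no time and is no camera call.
- bot.close_job(): hands the job in, once; it reports no verdict.
Trained networks look in the newest picture that a camera, given by its name, has taken for a name from the list of things; names that differ only in an ending like _2 or _b are one class to them, and where a whole thing is asked for, a point or a joint stands for the part that bears it (a point fixed in the world has none). Each returns a list of dicts, best first, with "score" (0 to 1); they miss things now and then, are a little off and sometimes report something else, mostly with a low value. They report only what shows in the picture. A call takes as long as a camera call.
- bot.spot_in(camera, label): "rect" ([left, top, right, bottom] in pixels, round what is visible of it).
- bot.masks_of(camera, label): "pixels" (384x512 bool, what is visible of it) and "rect" ([left, top, right, bottom] in pixels, round what is visible of it).
- bot.spot_point(camera, label): "centre" ([column, row] in pixels: a listed point, or the origin of a listed thing).
The state is a dict: "time_s": time; "joints": joint angles; "joint_vel": joint speeds; "tau": joint torques, N m; "eef_pos": TCP position; "orientation": TCP orientation; "force": force on the tool from outside, world axes, zero at the start; "moment": the same for the moment, N m; "gripper_width": finger opening in mm.
Only numpy, scipy, OpenCV 4.12 (cv2) and the standard library are available. Lean on these libraries where they do the work, as an engineer would, in place of code of your own. Each camera call takes 0.05 s, during which the arm holds its last target.

## Task

One side of the brass bar wheel on its bearing stand is loaded, though nothing shows which: turn it round by its bars, at least half a turn, and feel where it goes heavy and where it goes light. Then turn it so that the heavy side is straight down, grip one of the bars between the fingers, and finish while still holding the wheel there, motionless; do not let go. Leave everything else on the counter where it is.

Things in the scene. Friction and masses are not known exactly. Their poses are not given: they have to be found in the camera images.
- stand: grey steel bearing stand, bolted down. Origin: centre of its underside. Foot 150 (own x) by 120 (own y) by 16 mm. The wheel's axle runs level along the stand's own x, 190 mm above the origin. Two bearing cheeks, 16 mm thick, 56 mm wide, at x = -53 and +53 mm, reach 216 mm above the counter at most.
- bearing (a point): point on the axle, midway between the cheeks, fixed to the stand (same axes). Drag is a constant 0.55 N m or so: the wheel stays where it is left; no end stops. The load adds or takes away up to 0.37 to 0.51 N m (a rubbing fingertip feels a third more of both): turning is hard while the loaded side rises, easy while it sinks, in between when it is straight up or down.
- wheel_centre (a point): centre of the bar wheel, on the axle, 190 mm above the counter; its axes turn with the wheel (own x = axle). Brass drum 132 mm across, 60 mm long along the axle, with six like steel bars standing out as spokes. One side is loaded inside, out of sight; which side differs from run to run and has nothing to do with these axes or with any one bar.
- bar_end (a point): centre of the outer end of one of the six bars (which one means nothing), 120 mm from the axle. Bars: round, 10 mm thick, 60 degrees apart, in the plane midway between the cheeks; 54 mm of each is free outside the drum.
- blank_large_mid (a point): large frosted glass lens blank, disc 70 mm across, 15 mm high; not part of the job. Point at its centre, half-way up.
- blank_small_mid (a point): small frosted glass lens blank, disc 48 mm across, 11 mm high; not part of the job. Point at its centre, half-way up.
- gauge_mid (a point): aluminium lens gauge lying on its back, round case 58 mm across and 18 mm high with a chrome dial face, a stem and a three-pin foot reaching 81 mm to its own +x; not part of the job. Point at its centre, half-way up.
- cup_mid (a point): black bakelite centering cup, open at the top, 60 mm across, 42 mm high; not part of the job. Point at its centre, half-way up.
- lap_large_mid (a point): brass polishing tool standing on its 56 mm foot, 62 mm high; not part of the job. Point at its centre, half-way up.
- lap_small_mid (a point): brass polishing tool standing on its 38 mm foot, 50 mm high; not part of the job. Point at its centre, half-way up.
- spacer_mid (a point): aluminium spacer ring 50 mm across, 10 mm high, lying flat in front of the stand; not part of the job. Point at its centre, half-way up.

How it is judged (in metres and radians):
On the way:
1. the wheel has been turned about half a turn from where it stood (distance of bar_end from where it was at the start of the episode above 0.232 m).
At the end, for the whole second after the job is handed in: the loaded side of the wheel points straight down within about 22 degrees, the fingers grip the wheel (more than 6 N of contact force), and the wheel is not turning (under 0.1 rad/s), all kept through the last second with the robot still holding (angle between slug's own z axis and vertical below 0.38 rad and contact force between the fingers and wheel above 6 N and angular speed of wheel below 0.1 rad/s); the arm keeps its last pose, push and grip.
It fails at once if one of the other things on the counter was pushed more than 30 mm (distance of any of blank_large_mid, blank_small_mid, gauge_mid, cup_mid, lap_large_mid, lap_small_mid, spacer_mid from where it was at the start of the episode above 0.03 m).
It also fails if it takes over 72 s, if anything falls off the work surface, if the arm or the gripper's body presses on something with over 40 N, if the wrist force passes 120 N, or if a joint passes its speed limit or range.

## Working session

There is one attempt and no reset: what is moved stays moved. The work goes in short steps, Python scripts to look and compute and a shell command to move; the robot and the scene stay as the last step left them, time stands still between calls to the robot, and variables do not carry over. Pictures are saved under pics/ and viewed, and the job is handed in when it is done.

```bash
ls; mkdir -p pics
python3 - <<'E'
from bench import bot
import cv2,numpy as np
s=bot.state()
for k,v in s.items(): print(k,np.round(v,3).tolist())
print(bot.tip_reach)
for n in("scene","top"):
    p,d=bot.get_image(n); cv2.imwrite(f"pics/{n}0.png",p[:,:,::-1]); np.save(f"pics/{n}0_d.npy",d)
    print(n,bot.calibration(n))
E
```

```text
pics
time_s 0.0
joints [-1.24, 0.707, -0.028, 1.485, 0.022, 0.951, -0.076]
joint_vel [0.001, -0.001, 0.0, 0.001, 0.0, 0.001, -0.001]
tau [-0.001, -88.322, 1.234, -23.616, 0.017, 0.007, 0.0]
eef_pos [209.306, 535.248, 238.831]
orientation [[-0.931, 0.364, -0.0], [0.364, 0.931, -0.001], [0.0, -0.001, -1.0]]
force [-0.125, 0.349, 0.138]
moment [0.024, -0.035, -0.001]
gripper_width 85.433
8.0
scene {'fx': 361.0824197107759, 'fy': 361.0824197107759, 'cx': 252.0685964990015, 'cy': 191.49930751320755, 'rvec': array([ 2.05187966,  0.69893583, -0.35867049]), 'tvec': array([-425.56856822,  -28.28778603, 1561.90021008])}
top {'fx': 432.4587724989973, 'fy': 432.4587724989973, 'cx': 257.29901845282143, 'cy': 192.91726628361084, 'rvec': array([ 2.16607857, -2.12270972,  0.12319152]), 'tvec': array([ -22.89321659,  585.09515796, 1182.88232432])}
```

View pics/scene0.png

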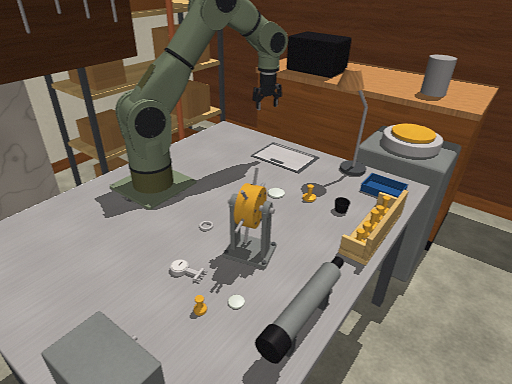

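View pics/top0.png

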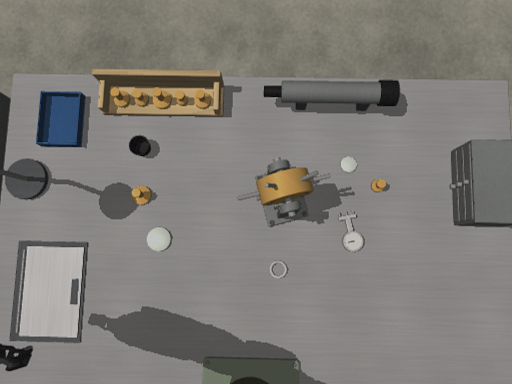

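```bash
cat > h.py <<'E'
from bench import bot
import cv2,numpy as np
def cal(n):
    c=bot.calibration(n); K=np.array([[c['fx'],0,c['cx']],[0,c['fy'],c['cy']],[0,0,1]]); R=cv2.Rodrigues(c['rvec'])[0]; return K,R,np.array(c['tvec']).ravel()
def unproj(n,u,v,z):
    K,R,t=cal(n); return R.T@(np.linalg.inv(K)@np.array([u,v,1])*z-t)
def onz(n,u,v,h):
    K,R,t=cal(n); o=-R.T@t; d=R.T@np.linalg.inv(K)@np.array([u,v,1]); return o+d*(h-o[2])/d[2]
def proj(n,P):
    K,R,t=cal(n); q=K@(R@np.array(P,float)+t); return q[:2]/q[2]
def cloud(n,d):
    K,R,t=cal(n); v,u=np.mgrid[:384,:512]; p=np.stack([(u-K[0,2])/K[0,0]*d,(v-K[1,2])/K[1,1]*d,d],-1); return (p-t)@R
E
python3 - <<'E'
from h import *
H=dict(stand=0,bearing=190,wheel_centre=190,bar_end=None,blank_large_mid=7.5,blank_small_mid=5.5,gauge_mid=9,cup_mid=21,lap_large_mid=31,lap_small_mid=25,spacer_mid=5)
for n in("top","scene"):
  for l,h in H.items():
    for r in bot.spot_point(n,l)[:2]:
        print(n,l,round(r['score'],2),np.round(r['centre'],1), np.round(onz(n,*r['centre'],h),1) if h is not None else '')
print(bot.state()['time_s'])
E
```

```text
top stand 0.83 [282.1 193.2] [591.1 -82.5   0. ]
top wheel_centre 0.72 [284.3 184.9] [586.6 -80.4 190. ]
top bar_end 0.56 [238.1 200.4] 
top blank_large_mid 0.66 [159.5 236.7] [457.5 267.5   7.5]
top blank_small_mid 0.52 [348.1 161.2] [ 688.4 -273.6    5.5]
top gauge_mid 0.57 [349.8 241.9] [ 454.1 -276.3    9. ]
top gauge_mid 0.53 [137.  143.8] [728.9 347.8   9. ]
top cup_mid 0.58 [141.1 146.5] [718.1 331.6  21. ]
top lap_large_mid 0.64 [141.4 187.5] [595.8 320.9  31. ]
top lap_large_mid 0.31 [279.4 268.1] [377.1 -76.7  31. ]
top lap_small_mid 0.62 [380.5 183.3] [ 621.6 -361.5   25. ]
top lap_small_mid 0.33 [140.6 146.1] [718.3 331.9  25. ]
top spacer_mid 0.55 [281.3 268.1] [376.2 -83.    5. ]
scene stand 0.92 [248.3 250. ] [574.5 -75.    0. ]
scene bearing 0.82 [252.1 205.9] [588.3 -76.8 190. ]
scene wheel_centre 0.73 [250.4 208.2] [591.5 -89.7 190. ]
scene bar_end 0.74 [262. 185.] 
scene blank_large_mid 0.45 [276.  189.6] [441.9 289.6   7.5]
scene blank_small_mid 0.48 [236.3 300.7] [ 681.7 -270.5    5.5]
scene gauge_mid 0.58 [261.3 184.5] [370.4 281.9   9. ]
scene gauge_mid 0.55 [180.7 267.9] [ 463.7 -279.9    9. ]
scene cup_mid 0.59 [342.7 205. ] [721.7 342.1  21. ]
scene lap_large_mid 0.64 [274.2 187.6] [446.9 266.4  31. ]
scene lap_large_mid 0.43 [308.  191.5] [572.4 328.2  31. ]
scene lap_small_mid 0.73 [198.7 303.7] [ 616.7 -355.2   25. ]
scene lap_small_mid 0.56 [251.9 205.8] [448.4 111.1  25. ]
scene spacer_mid 0.67 [205.3 222.9] [362.5 -60.8   5. ]
scene spacer_mid 0.47 [344.  203.2] [712.3 379.8   5. ]
1.2
```

Run:
```python
from h import *
d=np.load("pics/top0_d.npy"); P=cloud("top",d)
img=cv2.imread("pics/top0.png")
c=np.array([588,-80])
r=np.hypot(P[...,0]-c[0],P[...,1]-c[1])
near=(r<150)&(d>0)&(P[...,2]>30)
print(P[near][:,2].max())
hsv=cv2.cvtColor(img,cv2.COLOR_BGR2HSV)
br=(hsv[...,1]>120)
# cheeks: grey, z 170..225
ck=near&~br&(P[...,2]>195)&(P[...,2]<225)
n,l,s,ce=cv2.connectedComponentsWithStats(ck.astype(np.uint8))
for i in range(1,n):
    if s[i,4]>8:
        q=P[l==i]; print(i,s[i],q.mean(0).round(1),q.min(0).round(),q.max(0).round())
ft=(r<110)&(d>0)&(abs(P[...,2]-16)<5)&~br
q=P[ft][:,:2].astype(np.float32); print(len(q),cv2.minAreaRect(q))
w=near&br; q=P[w];print('wheel',len(q),q.mean(0),cv2.minAreaRect(q[q[:,2]>200][:,:2].astype(np.float32)), q[:,2].max())
big=cv2.resize(img[120:250,200:370],None,fx=4.5,fy=4.5,interpolation=cv2.INTER_CUBIC); cv2.imwrite("pics/topz.png",big)
im=cv2.imread("pics/scene0.png"); cv2.imwrite("pics/scenez.png",cv2.resize(im[150:280,180:310],None,fx=4.5,fy=4.5,interpolation=cv2.INTER_CUBIC))
```

```text
303.84312333885975
1 [268 157  22  15 207] [633.8 -64.1 208.3] [619. -91. 195.] [656. -39. 219.]
2 [304 167   5   7  10] [ 621.4 -132.7  214.5] [ 614. -137.  208.] [ 628. -126.  225.]
8 [238 191  22   9  87] [557.6   7.3 205.1] [547. -18. 196.] [569.  33. 213.]
10 [279 195  23  21 232] [532.8 -94.4 207.8] [ 512. -122.  195.] [558. -68. 222.]
514 ((583.2710571289062, -80.483642578125), (149.7983856201172, 119.6328353881836), 16.28730583190918)
wheel 1336 [577.44798902 -76.45656595 239.65951915] ((582.3418579101562, -78.82665252685547), (59.33262634277344, 126.27884674072266), 16.194339752197266) 287.76796421971943
```

View pics/topz.png

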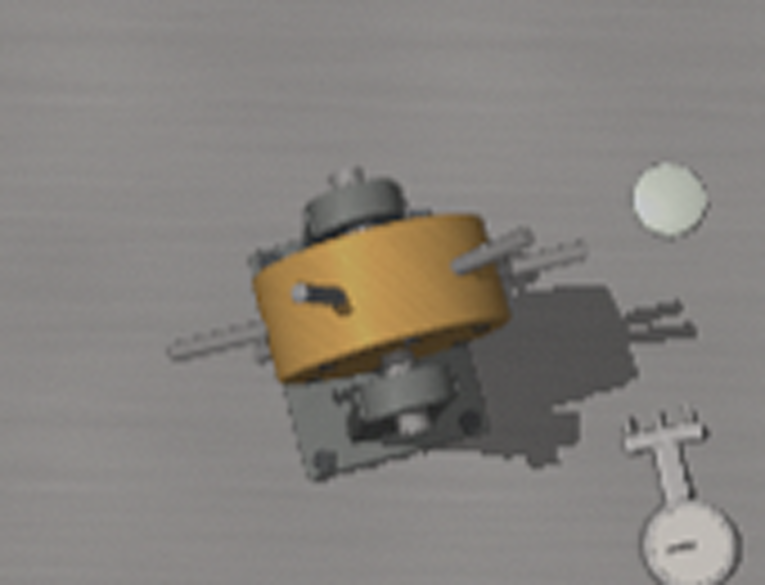

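View pics/scenez.png

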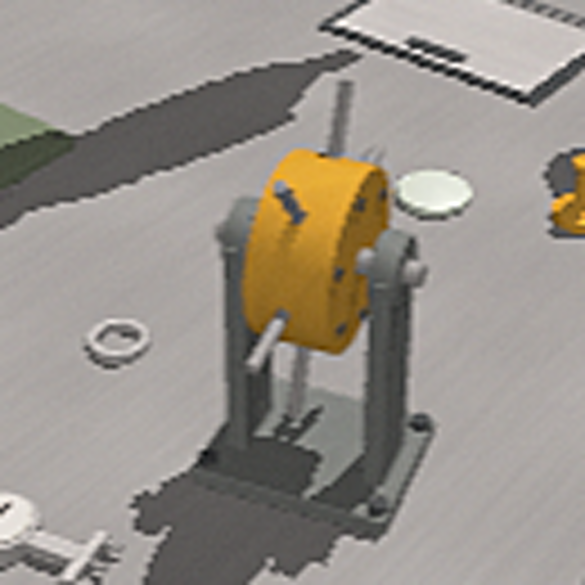

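Run:
```python
from h import *
a=np.array([np.cos(np.radians(16.3)),np.sin(np.radians(16.3)),0]); e=np.array([-a[1],a[0],0]); C=np.array([583.,-80,190])
for n in("top","scene"):
    d=np.load(f"pics/{n}0_d.npy"); P=cloud(n,d)-C
    x,y,z=P@a,P@e,P[...,2]; r=np.hypot(y,z); ang=np.degrees(np.arctan2(y,z))
    m=(d>0)&(abs(x)<14)&(r>72)&(r<124)&(P[...,2]>-165)
    h,_=np.histogram(ang[m],36,(-180,180))
    print(n); 
    for i in np.nonzero(h>3)[0]:
        mm=m&(ang>=-180+10*i)&(ang<-170+10*i); print(-180+10*i,h[i],np.median(ang[mm]).round(1),r[mm].max().round(),x[mm].mean().round(1))
d=np.load("pics/top0_d.npy");P=cloud("top",d)
for u,v in((118,200),(27,180),(60,185),(279,163),(20,357)): print(u,v,P[v,u].round())
q=P[(d>0)&(P[...,2]>250)]; print(q.shape)
```

```text
top
-100 70 -94.5 119.0 -0.2
-40 72 -34.9 122.0 -0.3
10 9 19.4 103.0 0.4
20 36 21.1 122.0 -0.9
70 28 79.3 118.0 0.8
80 48 81.0 119.0 -0.2
140 13 141.5 120.0 0.4
scene
-160 45 -156.0 119.0 2.5
-100 48 -94.6 121.0 3.0
-40 30 -37.1 123.0 3.7
10 7 19.8 105.0 3.3
20 48 22.1 122.0 3.0
80 13 81.4 122.0 3.0
118 200 [562. 397.   0.]
27 180 [613. 659.  21.]
60 185 [603. 570.   2.]
279 163 [636. -66. 217.]
20 357 [197. 465. 330.]
(1335, 3)
```

```bash
python3 -m handwheel '[{"dx":26,"dy":-45,"dz":30,"roll":-3.5},{"dx":26,"dy":-45,"dz":30,"roll":-3.5},{"dx":26,"dy":-45,"dz":30,"roll":-3.5},{"dx":26,"dy":-45,"dz":30,"roll":-3.5},{"dx":26,"dy":-45,"dz":30,"roll":-3.5}]' 0.3 40; python3 -m handwheel '[{"dx":26,"dy":-45,"roll":-3.5},{"dx":26,"dy":-45,"roll":-3.5},{"dx":26,"dy":-45,"roll":-3.5},{"dx":26,"dy":-45,"roll":-3.5},{"dx":26,"dy":-45,"roll":-3.5}]'
```

```text
time_s: 1.82
eef_pos: [340.0, 308.9, 390.4]
orientation: [[-0.777, 0.629, 0.0], [0.629, 0.777, 0.0], [0.0, 0.0, -1.0]]
force: [1.4, 0.2, 0.4]
gripper_width: 55.3validation failed for argument at $[0]...
```

```bash
python3 -m handwheel '[{"dx":26,"dy":-45,"dz":0,"roll":-3.5},{"dx":26,"dy":-45,"dz":0,"roll":-3.5},{"dx":26,"dy":-45,"dz":0,"roll":-3.5},{"dx":26,"dy":-45,"dz":0,"roll":-3.5},{"dx":26,"dy":-45,"dz":0,"roll":-3.5}]' -0.1 40
```

```text
time_s: 2.45
eef_pos: [470.0, 84.0, 389.4]
orientation: [[-0.552, 0.834, 0.0], [0.834, 0.552, 0.0], [-0.0, 0.0, -1.0]]
force: [1.0, 0.8, 0.6]
gripper_width: 38.1
```

```bash
python3 -m handwheel '[{"dx":26,"dy":-45,"dz":0,"roll":-3.5},{"dx":26,"dy":-45,"dz":0,"roll":-3.5},{"dx":26,"dy":-45,"dz":0,"roll":-3.5},{"dx":26,"dy":-45,"dz":0,"roll":-3.5},{"dx":26,"dy":-45,"dz":0,"roll":-3.5}]'
python3 -m handwheel '[{"dx":0,"dy":0,"dz":0,"roll":0}]'
python3 - <<'E'
from bench import bot
s=bot.state();print(s['eef_pos'],s['force'],s['moment'],s['orientation'][:,1] if hasattr(s['orientation'],'shape') else s['orientation'])
E
```

```text
time_s: 3.08
eef_pos: [600.0, -141.0, 389.4]
orientation: [[-0.276, 0.961, 0.0], [0.961, 0.276, 0.0], [0.0, 0.0, -1.0]]
force: [0.7, 0.8, 0.2]
gripper_width: 38.5
time_s: 3.2
eef_pos: [599.8, -142.8, 387.9]
orientation: [[-0.273, 0.962, -0.002], [0.962, 0.273, -0.001], [-0.001, -0.002, -1.0]]
force: [-1.1, 0.8, 0.2]
gripper_width: 38.3
[ 599.75658692 -142.79639781  387.905798  ] [-1.08779097  0.8102381   0.22246978] [ 0.05077683  0.060674   -0.03968854] [ 0.96191213  0.27335059 -0.00212498]
```

```bash
python3 -m handwheel '[{"dx":1,"dy":-1,"dz":-40,"roll":0},{"dx":0,"dy":0,"dz":-40,"roll":0},{"dx":0,"dy":0,"dz":-30,"roll":0},{"dx":0,"dy":0,"dz":-16,"roll":0},{"dx":0,"dy":0,"dz":0,"roll":0}]'
python3 - <<'E'
from h import *
p,d=bot.get_image("scene"); cv2.imwrite("pics/s1.png",cv2.resize(p[120:280,170:330,::-1],None,fx=3.7,fy=3.7,interpolation=cv2.INTER_CUBIC))
a=np.array([.96,.281,0]);e=np.array([-.281,.96,0]);C=np.array([583,-80,190.])
def tcp(al,R=105): al=np.radians(al); return C+R*(np.sin(al)*e+np.cos(al)*np.array([0,0,1]))-[0,0,11]
prev=tcp(-37)
for al in range(-32,70,5):
    q=tcp(al); print(al,(q-prev).round(1)); prev=q
E
```

```text
time_s: 3.82
eef_pos: [600.1, -139.7, 262.8]
orientation: [[-0.279, 0.96, -0.001], [0.96, 0.279, 0.001], [0.001, -0.001, -1.0]]
force: [0.4, 0.6, 0.8]
gripper_width: 38.5
-32 [-2.1  7.2  5.2]
-27 [-2.2  7.7  4.5]
-22 [-2.3  8.   3.8]
-17 [-2.4  8.3  3.1]
-12 [-2.5  8.5  2.3]
-7 [-2.5  8.7  1.5]
-2 [-2.6  8.8  0.7]
3 [-2.6  8.8 -0.1]
8 [-2.6  8.8 -0.9]
13 [-2.5  8.6 -1.7]
18 [-2.5  8.5 -2.4]
23 [-2.4  8.2 -3.2]
28 [-2.3  7.9 -3.9]
33 [-2.2  7.6 -4.6]
38 [-2.1  7.2 -5.3]
43 [-2.   6.7 -5.9]
48 [-1.8  6.2 -6.5]
53 [-1.6  5.6 -7.1]
58 [-1.5  5.  -7.5]
63 [-1.3  4.3 -8. ]
68 [-1.1  3.6 -8.3]
```

View pics/s1.png

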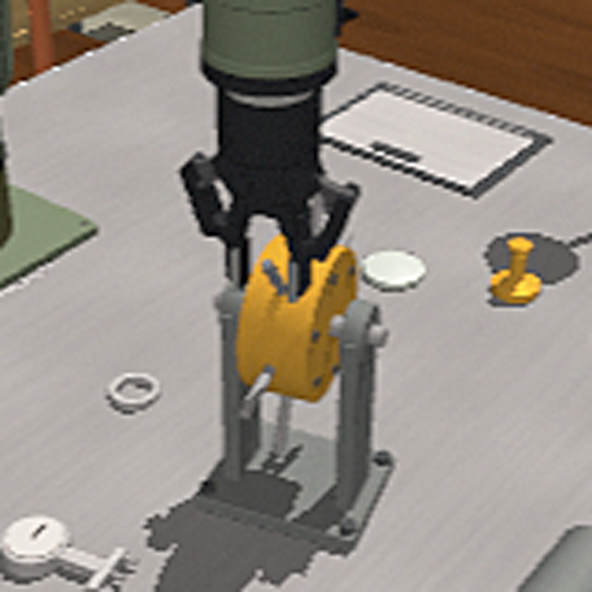

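Picture: the jaws straddle the −37° bar (around pixel 275,275), spread along the axle, with no contact. Next I close on it.

```bash
python3 -m handwheel '[{"dx":0,"dy":0,"dz":0,"roll":0},{"dx":0,"dy":0,"dz":0,"roll":0},{"dx":0,"dy":0,"dz":0,"roll":0},{"dx":0,"dy":0,"dz":0,"roll":0}]' -1 40
cat > rec.py <<'E'
from h import *
import json,time
a=np.array([.96,.281,0]);C=np.array([583,-80,190.]);e=np.array([-.281,.96,0])
s=bot.state();p=np.array(s['eef_pos']);F=np.array(s['force']);M=np.array(s['moment'])
g=p+[0,0,11]-C
al=np.degrees(np.arctan2(g@e,g[2]))
r=p-C
t=dict(t=s['time_s'],al=al,R=float(np.hypot(g@e,g[2])),FxR=float(np.cross(r,F)@a),Ma=float(M@a),F=F.round(2).tolist(),M=M.round(3).tolist(),w=s['gripper_width'])
t['gF']=float(np.cross(g,F)@a)
t={k:(round(v,3) if isinstance(v,float) else v) for k,v in t.items()}
t['al']=round(float(al),1); print(t); open('log.txt','a').write(json.dumps(t)+'\n')
E
python3 rec.py
```

```text
time_s: 4.38
eef_pos: [602.0, -139.8, 264.4]
orientation: [[-0.279, 0.96, 0.005], [0.96, 0.279, 0.0], [-0.001, 0.004, -1.0]]
force: [9.5, 2.9, 2.9]
gripper_width: 8.6
{'t': 4.375, 'al': -36.3, 'R': 106.017, 'FxR': -191.2, 'Ma': -0.117, 'F': [9.46, 2.93, 2.86], 'M': [0.47, -2.022, 0.004], 'w': 8.642, 'gF': -192.91}
```

```bash
python3 -m handwheel '[{"dx":0,"dy":7.8,"dz":5.2,"roll":0},{"dx":-2.2,"dy":7.7,"dz":4.5,"roll":0}]'; python3 rec.py
```

```text
time_s: 4.62
eef_pos: [598.0, -125.4, 273.4]
orientation: [[-0.277, 0.961, -0.0], [0.961, 0.277, -0.001], [-0.001, -0.0, -1.0]]
force: [-1.9, -3.7, -4.3]
gripper_width: 8.5
{'t': 4.625, 'al': -26.9, 'R': 105.811, 'FxR': 460.579, 'Ma': -1.055, 'F': [-1.9, -3.73, -4.31], 'M': [-1.119, 0.069, -0.004], 'w': 8.538, 'gF': 494.128}
```

```bash
python3 -m handwheel '[{"dx":-2.3,"dy":8,"dz":3.8,"roll":0},{"dx":-2.4,"dy":8.3,"dz":3.1,"roll":0}]'; python3 rec.py
```

```text
time_s: 4.88
eef_pos: [593.1, -108.5, 280.2]
orientation: [[-0.278, 0.961, -0.001], [0.961, 0.278, -0.0], [-0.0, -0.001, -1.0]]
force: [-2.0, -3.9, -4.7]
gripper_width: 8.8
{'t': 4.875, 'al': -16.6, 'R': 105.559, 'FxR': 426.75, 'Ma': -0.797, 'F': [-2.01, -3.89, -4.67], 'M': [-0.953, 0.419, -0.012], 'w': 8.842, 'gF': 461.647}
```

```bash
python3 -m handwheel '[{"dx":-2.5,"dy":8.5,"dz":2.3,"roll":0},{"dx":-2.5,"dy":8.7,"dz":1.5,"roll":0}]'; python3 rec.py
```

```text
time_s: 5.12
eef_pos: [588.1, -91.2, 283.9]
orientation: [[-0.278, 0.961, -0.001], [0.961, 0.278, -0.0], [-0.0, -0.001, -1.0]]
force: [-1.8, -4.9, -3.4]
gripper_width: 8.6
{'t': 5.125, 'al': -6.6, 'R': 105.618, 'FxR': 437.017, 'Ma': -0.988, 'F': [-1.79, -4.91, -3.37], 'M': [-1.13, 0.344, -0.049], 'w': 8.561, 'gF': 483.377}
```

```bash
python3 -m handwheel '[{"dx":-2.6,"dy":8.8,"dz":0.7,"roll":0},{"dx":-2.6,"dy":8.8,"dz":-0.1,"roll":0}]'; python3 rec.py
```

```text
time_s: 5.38
eef_pos: [583.0, -73.7, 284.6]
orientation: [[-0.278, 0.961, -0.0], [0.961, 0.278, -0.001], [-0.001, -0.0, -1.0]]
force: [-1.1, -5.7, -1.5]
gripper_width: 8.6
{'t': 5.375, 'al': 3.3, 'R': 105.791, 'FxR': 480.445, 'Ma': -1.434, 'F': [-1.08, -5.71, -1.51], 'M': [-1.513, 0.064, -0.062], 'w': 8.551, 'gF': 537.357}
```

```bash
python3 -m handwheel '[{"dx":-2.6,"dy":8.8,"dz":-0.9,"roll":0},{"dx":-2.5,"dy":8.6,"dz":-1.7,"roll":0}]'; python3 rec.py
```

```text
time_s: 5.62
eef_pos: [577.9, -56.3, 282.1]
orientation: [[-0.278, 0.961, 0.0], [0.961, 0.278, -0.001], [-0.001, 0.0, -1.0]]
force: [-2.2, -5.8, 1.0]
gripper_width: 8.7
{'t': 5.625, 'al': 13.2, 'R': 105.901, 'FxR': 477.682, 'Ma': -1.357, 'F': [-2.25, -5.78, 1.04], 'M': [-1.528, 0.39, 0.044], 'w': 8.723, 'gF': 531.741}
```

```bash
python3 -m handwheel '[{"dx":-2.5,"dy":8.5,"dz":-2.4,"roll":0},{"dx":-2.4,"dy":8.2,"dz":-3.2,"roll":0}]'; python3 rec.py
```

```text
time_s: 5.88
eef_pos: [573.0, -39.5, 276.6]
orientation: [[-0.278, 0.961, 0.0], [0.961, 0.278, -0.0], [-0.0, 0.0, -1.0]]
force: [-3.7, -3.8, 5.4]
gripper_width: 8.8
{'t': 5.875, 'al': 23.1, 'R': 106.132, 'FxR': 456.87, 'Ma': -0.987, 'F': [-3.66, -3.84, 5.43], 'M': [-1.189, 0.551, -0.013], 'w': 8.759, 'gF': 486.155}
```

```bash
python3 -m handwheel '[{"dx":-2.3,"dy":7.9,"dz":-3.9,"roll":0},{"dx":-2.2,"dy":7.6,"dz":-4.6,"roll":0}]'; python3 rec.py
```

```text
time_s: 6.12
eef_pos: [568.5, -23.7, 268.1]
orientation: [[-0.278, 0.961, 0.0], [0.961, 0.278, 0.0], [0.0, 0.0, -1.0]]
force: [-4.8, -4.8, 4.6]
gripper_width: 8.4
{'t': 6.125, 'al': 33.1, 'R': 106.391, 'FxR': 519.659, 'Ma': -0.902, 'F': [-4.78, -4.79, 4.56], 'M': [-1.179, 0.818, -0.011], 'w': 8.445, 'gF': 555.488}
```

```bash
python3 -m handwheel '[{"dx":-2.1,"dy":7.2,"dz":-5.3,"roll":0},{"dx":-2.0,"dy":6.7,"dz":-5.9,"roll":0}]'; python3 rec.py
```

```text
time_s: 6.38
eef_pos: [564.4, -9.7, 256.9]
orientation: [[-0.278, 0.961, 0.0], [0.961, 0.278, 0.0], [0.0, 0.0, -1.0]]
force: [-2.7, -3.6, 2.3]
gripper_width: 8.8
{'t': 6.375, 'al': 43.0, 'R': 106.535, 'FxR': 347.54, 'Ma': -0.884, 'F': [-2.71, -3.64, 2.26], 'M': [-1.062, 0.485, -0.035], 'w': 8.768, 'gF': 377.658}
```

```bash
python3 -m handwheel '[{"dx":-1.8,"dy":6.2,"dz":-6.5,"roll":0},{"dx":-1.6,"dy":5.6,"dz":-7.1,"roll":0}]'; python3 rec.py
```

```text
time_s: 6.62
eef_pos: [560.9, 2.1, 243.2]
orientation: [[-0.278, 0.961, -0.0], [0.961, 0.278, 0.001], [0.001, 0.0, -1.0]]
force: [-3.3, -5.8, 3.5]
gripper_width: 8.6
{'t': 6.625, 'al': 53.0, 'R': 106.56, 'FxR': 544.174, 'Ma': -1.115, 'F': [-3.31, -5.81, 3.5], 'M': [-1.346, 0.63, -0.049], 'w': 8.58, 'gF': 595.235}
```

```bash
python3 -m handwheel '[{"dx":-1.5,"dy":5.0,"dz":-7.5,"roll":0},{"dx":-1.3,"dy":4.3,"dz":-8.0,"roll":0}]'; python3 rec.py
```

```text
time_s: 6.88
eef_pos: [558.3, 11.4, 227.7]
orientation: [[-0.278, 0.96, 0.0], [0.96, 0.278, 0.001], [0.0, 0.0, -1.0]]
force: [-5.1, 0.9, 7.5]
gripper_width: 8.9
{'t': 6.875, 'al': 62.8, 'R': 106.493, 'FxR': 629.083, 'Ma': 0.033, 'F': [-5.07, 0.87, 7.54], 'M': [-0.174, 0.711, 0.036], 'w': 8.893, 'gF': 604.223}
```

```bash
python3 -m handwheel '[{"dx":0,"dy":0,"dz":0,"roll":0},{"dx":0,"dy":0,"dz":0,"roll":0},{"dx":0,"dy":0,"dz":30,"roll":0},{"dx":0,"dy":0,"dz":45,"roll":0},{"dx":0,"dy":0,"dz":40,"roll":0}]' -0.1 20; python3 rec.py
python3 -m handwheel '[{"dx":12.3,"dy":-43.9,"dz":0,"roll":0},{"dx":12.3,"dy":-43.9,"dz":0,"roll":0},{"dx":12.3,"dy":-43.9,"dz":0,"roll":0},{"dx":12.4,"dy":-43.7,"dz":0,"roll":0},{"dx":0,"dy":0,"dz":0,"roll":0}]'; python3 rec.py
python3 - <<'E'
from h import *
a=np.array([.96,.281,0]);e=np.array([-.281,.96,0]);C=np.array([583,-80,190.])
p,d=bot.get_image("top"); cv2.imwrite("pics/t2.png",cv2.resize(p[110:260,190:390,::-1],None,fx=4,fy=4))
for n in("top","scene"):
    p,d=bot.get_image(n); P=cloud(n,d)-C
    x,y,z=P@a,P@e,P[...,2]; r=np.hypot(y,z); ang=np.degrees(np.arctan2(y,z))
    m=(d>0)&(abs(x)<12)&(r>75)&(r<122)&(P[...,2]>-165)
    h,_=np.histogram(ang[m],36,(-180,180))
    for i in np.nonzero(h>3)[0]:
        mm=m&(ang>=-180+10*i)&(ang<-170+10*i); print(n,-180+10*i,h[i],np.median(ang[mm]).round(1))
E
```

```text
time_s: 7.5
eef_pos: [558.5, 10.7, 344.3]
orientation: [[-0.278, 0.961, 0.001], [0.961, 0.278, 0.0], [-0.0, 0.001, -1.0]]
force: [0.9, -0.3, -1.5]
gripper_width: 38.3
{'t': 7.5, 'al': 29.6, 'R': 190.106, 'FxR': -67.095, 'Ma': -0.014, 'F': [0.85, -0.28, -1.55], 'M': [0.002, -0.056, 0.025], 'w': 38.31, 'gF': -61.522}
time_s: 8.12
eef_pos: [607.6, -168.1, 341.9]
orientation: [[-0.274, 0.962, -0.001], [0.962, 0.274, -0.001], [-0.001, -0.001, -1.0]]
force: [-0.5, 0.2, 0.8]
gripper_width: 38.2
{'t': 8.125, 'al': -29.3, 'R': 186.834, 'FxR': -125.314, 'Ma': 0.115, 'F': [-0.52, 0.23, 0.76], 'M': [0.1, 0.068, 0.007], 'w': 38.214, 'gF': -129.372}
top -10 30 -3.3
top 50 71 53.4
top 110 59 113.3
scene -130 46 -122.3
scene -70 27 -62.3
scene -10 37 -4.4
scene 50 42 54.5
scene 170 20 176.7
```

View pics/t2.png

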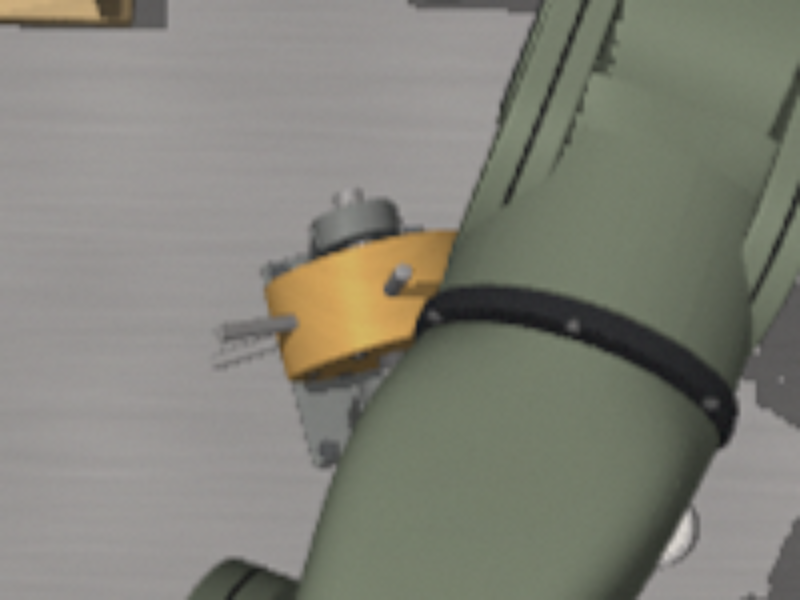

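```bash
python3 -m handwheel '[{"dx":1.6,"dy":-5.5,"dz":-36,"roll":0},{"dx":0,"dy":0,"dz":-36,"roll":0},{"dx":0,"dy":0,"dz":-30,"roll":0},{"dx":0,"dy":0,"dz":-14,"roll":0},{"dx":0,"dy":0,"dz":0,"roll":0}]'; python3 rec.py
python3 -m handwheel '[{"dx":0,"dy":0,"dz":0,"roll":0},{"dx":0,"dy":0,"dz":0,"roll":0},{"dx":0,"dy":0,"dz":0,"roll":0},{"dx":0,"dy":0,"dz":0,"roll":0}]' -1 20;  python3 rec.py
python3 - <<'E'
from h import *
e=np.array([-.281,.96,0]);C=np.array([583,-80,190.])
def tcp(al,R=105): al=np.radians(al); return C+R*(np.sin(al)*e+np.cos(al)*np.array([0,0,1]))-[0,0,11]
prev=tcp(-63)
for al in range(-58,77,5):
    q=tcp(al); print(al,(q-prev).round(1)); prev=q
E
```

```text
time_s: 8.9
eef_pos: [609.5, -169.6, 226.4]
orientation: [[-0.279, 0.96, -0.0], [0.96, 0.279, 0.0], [0.0, -0.0, -1.0]]
force: [0.2, 0.9, 0.8]
gripper_width: 38.6
{'t': 8.9, 'al': -63.1, 'R': 104.776, 'FxR': -103.458, 'Ma': 0.027, 'F': [0.21, 0.95, 0.78], 'M': [0.021, 0.024, -0.027], 'w': 38.554, 'gF': -112.794}
time_s: 9.4
eef_pos: [610.8, -169.9, 227.6]
orientation: [[-0.279, 0.96, 0.004], [0.96, 0.279, -0.0], [-0.001, 0.004, -1.0]]
force: [6.9, 1.2, 1.4]
gripper_width: 9.1
{'t': 9.4, 'al': -62.7, 'R': 105.922, 'FxR': -101.461, 'Ma': -0.149, 'F': [6.92, 1.19, 1.4], 'M': [0.277, -1.479, 0.036], 'w': 9.125, 'gF': -92.606}
-58 [-1.3  4.3  8. ]
-53 [-1.5  5.   7.5]
-48 [-1.6  5.6  7.1]
-43 [-1.8  6.2  6.5]
-38 [-2.   6.7  5.9]
-33 [-2.1  7.2  5.3]
-28 [-2.2  7.6  4.6]
-23 [-2.3  7.9  3.9]
-18 [-2.4  8.2  3.2]
-13 [-2.5  8.5  2.4]
-8 [-2.5  8.6  1.7]
-3 [-2.6  8.8  0.9]
2 [-2.6  8.8  0.1]
7 [-2.6  8.8 -0.7]
12 [-2.5  8.7 -1.5]
17 [-2.5  8.5 -2.3]
22 [-2.4  8.3 -3.1]
27 [-2.3  8.  -3.8]
32 [-2.2  7.7 -4.5]
37 [-2.1  7.2 -5.2]
42 [-2.   6.8 -5.8]
47 [-1.8  6.3 -6.4]
52 [-1.7  5.7 -7. ]
57 [-1.5  5.1 -7.5]
62 [-1.3  4.5 -7.9]
67 [-1.1  3.8 -8.3]
72 [-0.9  3.1 -8.6]
```

```bash
python3 -m handwheel '[{"dx":0.5,"dy":4.9,"dz":8.0,"roll":0},{"dx":-1.5,"dy":5.0,"dz":7.5,"roll":0}]'; python3 rec.py
```

```text
time_s: 9.65
eef_pos: [608.2, -160.6, 242.4]
orientation: [[-0.278, 0.961, -0.0], [0.961, 0.278, -0.001], [-0.001, -0.0, -1.0]]
force: [-0.2, -3.9, -5.9]
gripper_width: 8.8
{'t': 9.65, 'al': -53.1, 'R': 105.597, 'FxR': 694.382, 'Ma': -0.96, 'F': [-0.16, -3.94, -5.9], 'M': [-0.981, -0.063, -0.006], 'w': 8.772, 'gF': 735.462}
```

```bash
python3 -m handwheel '[{"dx":-1.6,"dy":5.6,"dz":7.1,"roll":0},{"dx":-1.8,"dy":6.2,"dz":6.5,"roll":0}]'; python3 rec.py
```

```text
time_s: 9.9
eef_pos: [604.7, -148.4, 255.9]
orientation: [[-0.278, 0.961, -0.0], [0.961, 0.278, -0.0], [-0.0, -0.0, -1.0]]
force: [-0.8, -4.3, -6.5]
gripper_width: 9.1
{'t': 9.9, 'al': -43.0, 'R': 105.169, 'FxR': 722.847, 'Ma': -1.236, 'F': [-0.81, -4.32, -6.47], 'M': [-1.321, 0.117, 0.018], 'w': 9.147, 'gF': 765.979}
```

```bash
python3 -m handwheel '[{"dx":-2,"dy":6.7,"dz":5.9,"roll":0},{"dx":-2.1,"dy":7.2,"dz":5.3,"roll":0}]'; python3 rec.py
```

```text
time_s: 10.15
eef_pos: [600.6, -134.5, 267.0]
orientation: [[-0.278, 0.961, -0.0], [0.961, 0.278, -0.001], [-0.001, -0.0, -1.0]]
force: [0.2, -4.4, -7.7]
gripper_width: 8.8
{'t': 10.15, 'al': -33.1, 'R': 105.039, 'FxR': 767.675, 'Ma': -1.247, 'F': [0.17, -4.36, -7.71], 'M': [-1.307, 0.027, 0.002], 'w': 8.827, 'gF': 814.205}
```

```bash
python3 -m handwheel '[{"dx":-2.2,"dy":7.6,"dz":4.6,"roll":0},{"dx":-2.3,"dy":7.9,"dz":3.9,"roll":0}]'; python3 rec.py
```

```text
time_s: 10.4
eef_pos: [596.2, -119.3, 275.6]
orientation: [[-0.278, 0.961, 0.0], [0.961, 0.278, -0.001], [-0.001, 0.0, -1.0]]
force: [0.8, -5.1, -5.1]
gripper_width: 9.0
{'t': 10.4, 'al': -23.2, 'R': 105.141, 'FxR': 651.673, 'Ma': -1.332, 'F': [0.79, -5.13, -5.09], 'M': [-1.384, -0.014, 0.011], 'w': 8.999, 'gF': 708.318}
```

```bash
python3 -m handwheel '[{"dx":-2.4,"dy":8.2,"dz":3.2,"roll":0},{"dx":-2.5,"dy":8.5,"dz":2.4,"roll":0}]'; python3 rec.py
```

```text
time_s: 10.65
eef_pos: [591.5, -102.9, 281.4]
orientation: [[-0.277, 0.961, 0.001], [0.961, 0.277, -0.002], [-0.002, 0.0, -1.0]]
force: [0.2, -9.2, -4.4]
gripper_width: 9.0
{'t': 10.65, 'al': -13.4, 'R': 105.289, 'FxR': 918.489, 'Ma': -2.064, 'F': [0.19, -9.18, -4.41], 'M': [-2.053, -0.33, 0.02], 'w': 8.976, 'gF': 1016.075}
```

```bash
python3 -m handwheel '[{"dx":-2.5,"dy":8.6,"dz":1.7,"roll":0},{"dx":-2.6,"dy":8.8,"dz":0.9,"roll":0}]'; python3 rec.py
```

```text
time_s: 10.9
eef_pos: [586.5, -85.8, 284.2]
orientation: [[-0.277, 0.961, 0.002], [0.961, 0.277, -0.002], [-0.002, 0.001, -1.0]]
force: [0.7, -10.4, -3.9]
gripper_width: 8.4
{'t': 10.9, 'al': -3.5, 'R': 105.438, 'FxR': 983.958, 'Ma': -2.407, 'F': [0.73, -10.38, -3.91], 'M': [-2.442, -0.222, 0.007], 'w': 8.383, 'gF': 1095.834}
```

```bash
cat > ang.py <<'E'
from h import *
a=np.array([.96,.281,0]);e=np.array([-.281,.96,0]);C=np.array([583,-80,190.])
out=[]
for n in("top","scene"):
    p,d=bot.get_image(n); P=cloud(n,d)-C
    x,y,z=P@a,P@e,P[...,2]; r=np.hypot(y,z); ang=np.degrees(np.arctan2(y,z))
    m=(d>0)&(abs(x)<12)&(r>75)&(r<122)&(P[...,2]>-165)
    h,_=np.histogram(ang[m],72,(-180,180))
    for i in np.nonzero(h>8)[0]:
        mm=m&(ang>=-180+5*i)&(ang<-175+5*i); out.append((n[0],int(h[i]),float(np.median(ang[mm]).round(1))))
print(out)
E
python3 ang.py
```

```text
[('t', 10, 48.3), ('t', 16, 106.2), ('s', 14, -131.1), ('s', 32, -128.5), ('s', 26, -68.2), ('s', 41, -11.6), ('s', 40, -8.6), ('s', 32, 47.6)]
```

```bash
python3 -m handwheel '[{"dx":0,"dy":0,"dz":0,"roll":0},{"dx":0,"dy":0,"dz":0,"roll":0},{"dx":1.9,"dy":-6.5,"dz":-0.8,"roll":0},{"dx":1.9,"dy":-6.6,"dz":-0.8,"roll":0},{"dx":0,"dy":0,"dz":0,"roll":0}]' -0.4 60; python3 ang.py;python3 -m handwheel '[{"dx":0,"dy":0,"dz":0,"roll":0},{"dx":0,"dy":0,"dz":0,"roll":0},{"dx":0,"dy":0,"dz":0,"roll":0}]' -1 60;  python3 rec.py
python3 - <<'E'
from h import *
e=np.array([-.281,.96,0]);C=np.array([583,-80,190.])
def tcp(al,R=105): al=np.radians(al); return C+R*(np.sin(al)*e+np.cos(al)*np.array([0,0,1]))-[0,0,11]
prev=tcp(-10)
for al in range(-5,71,5):
    q=tcp(al); print(al,(q-prev).round(1)); prev=q
E
```

```text
time_s: 11.62
eef_pos: [590.2, -98.9, 281.5]
orientation: [[-0.277, 0.961, -0.0], [0.961, 0.277, -0.0], [-0.0, -0.0, -1.0]]
force: [-0.3, -0.5, 0.5]
gripper_width: 25.3
[('t', 41, 46.9), ('t', 49, 107.4), ('s', 13, -130.9), ('s', 35, -128.4), ('s', 24, -67.7), ('s', 42, -11.9), ('s', 16, -8.8), ('s', 11, 47.9)]
time_s: 12.1
eef_pos: [590.0, -98.1, 281.8]
orientation: [[-0.278, 0.961, -0.0], [0.961, 0.278, 0.0], [0.0, -0.0, -1.0]]
force: [-3.9, 0.1, 4.4]
gripper_width: 8.2
{'t': 12.1, 'al': -10.6, 'R': 104.565, 'FxR': -193.945, 'Ma': 0.29, 'F': [-3.85, 0.1, 4.42], 'M': [0.044, 0.88, -0.028], 'w': 8.217, 'gF': -206.952}
-5 [-2.6  8.7  1.2]
0 [-2.6  8.8  0.4]
5 [-2.6  8.8 -0.4]
10 [-2.6  8.7 -1.2]
15 [-2.5  8.6 -2. ]
20 [-2.5  8.4 -2.8]
25 [-2.4  8.1 -3.5]
30 [-2.3  7.8 -4.2]
35 [-2.2  7.4 -4.9]
40 [-2.   7.  -5.6]
45 [-1.9  6.5 -6.2]
50 [-1.7  5.9 -6.8]
55 [-1.6  5.4 -7.3]
60 [-1.4  4.7 -7.7]
65 [-1.2  4.1 -8.1]
70 [-1.   3.4 -8.5]
```

```bash
python3 -m handwheel '[{"dx":-2.6,"dy":8.7,"dz":1.2,"roll":0},{"dx":-2.6,"dy":8.8,"dz":0.4,"roll":0}]'; python3 rec.py
```

```text
time_s: 12.35
eef_pos: [585.5, -82.5, 283.7]
orientation: [[-0.276, 0.961, 0.002], [0.961, 0.276, -0.004], [-0.004, 0.001, -1.0]]
force: [3.5, -12.2, 0.2]
gripper_width: 8.3
{'t': 12.35, 'al': -1.7, 'R': 104.703, 'FxR': 1190.076, 'Ma': -2.791, 'F': [3.53, -12.21, 0.23], 'M': [-2.698, -0.715, 0.071], 'w': 8.324, 'gF': 1329.937}
```

```bash
python3 -m handwheel '[{"dx":-2.6,"dy":8.8,"dz":-0.4,"roll":0},{"dx":-2.6,"dy":8.7,"dz":-1.2,"roll":0}]'; python3 rec.py
```

```text
time_s: 12.6
eef_pos: [580.4, -64.9, 282.5]
orientation: [[-0.276, 0.961, 0.003], [0.961, 0.276, -0.003], [-0.004, 0.002, -1.0]]
force: [2.3, -11.4, 10.0]
gripper_width: 8.5
{'t': 12.6, 'al': 8.4, 'R': 104.579, 'FxR': 1225.565, 'Ma': -2.803, 'F': [2.32, -11.41, 10.01], 'M': [-2.844, -0.259, 0.256], 'w': 8.538, 'gF': 1353.205}
```

```bash
python3 -m handwheel '[{"dx":-2.5,"dy":8.6,"dz":-2.0,"roll":0},{"dx":-2.5,"dy":8.4,"dz":-2.8,"roll":0}]'; python3 rec.py
```

```text
time_s: 12.85
eef_pos: [575.4, -47.7, 278.0]
orientation: [[-0.277, 0.961, 0.003], [0.961, 0.277, -0.003], [-0.004, 0.002, -1.0]]
force: [1.7, -13.4, -2.3]
gripper_width: 7.7
{'t': 12.85, 'al': 18.5, 'R': 104.406, 'FxR': 1096.294, 'Ma': -2.423, 'F': [1.73, -13.36, -2.26], 'M': [-2.467, -0.192, 0.001], 'w': 7.687, 'gF': 1242.683}
```

```bash
python3 -m handwheel '[{"dx":-2.4,"dy":8.1,"dz":-3.5,"roll":0},{"dx":-2.3,"dy":7.8,"dz":-4.2,"roll":0}]'; python3 rec.py
```

```text
time_s: 13.1
eef_pos: [570.7, -31.4, 270.3]
orientation: [[-0.277, 0.961, 0.003], [0.961, 0.277, -0.002], [-0.003, 0.002, -1.0]]
force: [-3.8, -5.2, 24.5]
gripper_width: 8.2
{'t': 13.1, 'al': 28.8, 'R': 104.164, 'FxR': 1543.4, 'Ma': -1.383, 'F': [-3.79, -5.18, 24.53], 'M': [-1.657, 0.739, -0.031], 'w': 8.209, 'gF': 1586.432}
```

```bash
python3 -m handwheel '[{"dx":-2.2,"dy":7.4,"dz":-4.9,"roll":0},{"dx":-2.0,"dy":7.0,"dz":-5.6,"roll":0}]'; python3 rec.py
```

```text
time_s: 13.35
eef_pos: [566.5, -16.6, 259.7]
orientation: [[-0.277, 0.961, 0.003], [0.961, 0.277, -0.002], [-0.002, 0.002, -1.0]]
force: [-2.2, -4.7, 19.2]
gripper_width: 7.8
{'t': 13.35, 'al': 39.1, 'R': 103.931, 'FxR': 1524.201, 'Ma': -1.076, 'F': [-2.23, -4.65, 19.19], 'M': [-1.171, 0.171, 0.03], 'w': 7.767, 'gF': 1566.455}
```

```bash
python3 -m handwheel '[{"dx":-1.9,"dy":6.5,"dz":-6.2,"roll":0},{"dx":-1.7,"dy":5.9,"dz":-6.8,"roll":0}]'; python3 rec.py
```

```text
time_s: 13.6
eef_pos: [562.8, -4.3, 246.4]
orientation: [[-0.277, 0.961, 0.002], [0.961, 0.277, -0.002], [-0.002, 0.002, -1.0]]
force: [1.4, -12.6, 5.0]
gripper_width: 7.9
{'t': 13.6, 'al': 49.3, 'R': 103.305, 'FxR': 1094.428, 'Ma': -2.481, 'F': [1.39, -12.57, 5.01], 'M': [-2.546, -0.13, -0.027], 'w': 7.858, 'gF': 1231.412}
```

```bash
python3 -m handwheel '[{"dx":-1.6,"dy":5.4,"dz":-7.3,"roll":0},{"dx":-1.4,"dy":4.7,"dz":-7.7,"roll":0}]'; python3 rec.py; python3 ang.py
```

```text
time_s: 13.85
eef_pos: [559.7, 6.3, 231.3]
orientation: [[-0.278, 0.961, 0.002], [0.961, 0.278, -0.001], [-0.001, 0.002, -1.0]]
force: [-3.6, 1.2, 18.3]
gripper_width: 8.1
{'t': 13.85, 'al': 59.7, 'R': 103.593, 'FxR': 1545.095, 'Ma': 0.159, 'F': [-3.56, 1.2, 18.27], 'M': [-0.053, 0.748, -0.106], 'w': 8.079, 'gF': 1521.446}
[('t', 24, -126.9), ('t', 73, -67.1), ('t', 31, -7.4), ('s', 41, -126.9), ('s', 24, -67.2), ('s', 14, -10.4), ('s', 33, -8.8), ('s', 19, 41.8), ('s', 40, 48.5), ('s', 24, 51.7), ('s', 13, 172.5)]
```

```bash
python3 -m handwheel '[{"dx":0,"dy":0,"dz":0,"roll":0},{"dx":0,"dy":0,"dz":0,"roll":0},{"dx":1.3,"dy":-4.5,"dz":6.8,"roll":0},{"dx":1.3,"dy":-4.5,"dz":6.8,"roll":0},{"dx":0,"dy":0,"dz":0,"roll":0}]' -0.4 60; python3 ang.py;python3 -m handwheel '[{"dx":0,"dy":0,"dz":0,"roll":0},{"dx":0,"dy":0,"dz":0,"roll":0},{"dx":0,"dy":0,"dz":0,"roll":0}]' -1 60;  python3 rec.py
python3 - <<'E'
from h import *
e=np.array([-.281,.96,0]);C=np.array([583,-80,190.])
def tcp(al,R=105): al=np.radians(al); return C+R*(np.sin(al)*e+np.cos(al)*np.array([0,0,1]))-[0,0,11]
prev=tcp(51)
for al in range(46,-66,-5):
    q=tcp(al); print(al,(q-prev).round(1)); prev=q
E
```

```text
time_s: 14.58
eef_pos: [562.2, -2.9, 244.9]
orientation: [[-0.277, 0.961, 0.001], [0.961, 0.277, -0.0], [-0.0, 0.001, -1.0]]
force: [-0.5, -0.3, -0.7]
gripper_width: 25.5
[('t', 25, -126.6), ('t', 68, -66.7), ('t', 11, -64.4), ('t', 34, -7.2), ('s', 43, -126.8), ('s', 27, -66.8), ('s', 19, -10.8), ('s', 29, -9.0), ('s', 39, 48.8), ('s', 20, 51.2), ('s', 13, 172.6)]
time_s: 15.05
eef_pos: [562.1, -2.1, 244.3]
orientation: [[-0.278, 0.961, 0.0], [0.961, 0.278, 0.0], [0.0, 0.0, -1.0]]
force: [2.4, 1.5, 0.5]
gripper_width: 8.0
{'t': 15.05, 'al': 51.0, 'R': 103.768, 'FxR': -4.907, 'Ma': 0.176, 'F': [2.35, 1.51, 0.47], 'M': [0.332, -0.508, 0.07], 'w': 8.046, 'gF': -13.531}
46 [ 1.7 -5.8  6.9]
41 [ 1.9 -6.4  6.3]
36 [ 2.  -6.9  5.7]
31 [ 2.1 -7.3  5.1]
26 [ 2.3 -7.7  4.4]
21 [ 2.4 -8.1  3.7]
16 [ 2.4 -8.3  2.9]
11 [ 2.5 -8.6  2.1]
6 [ 2.5 -8.7  1.4]
1 [ 2.6 -8.8  0.6]
-4 [ 2.6 -8.8 -0.2]
-9 [ 2.6 -8.7 -1. ]
-14 [ 2.5 -8.6 -1.8]
-19 [ 2.5 -8.4 -2.6]
-24 [ 2.4 -8.2 -3.4]
-29 [ 2.3 -7.9 -4.1]
-34 [ 2.2 -7.5 -4.8]
-39 [ 2.1 -7.1 -5.4]
-44 [ 1.9 -6.6 -6.1]
-49 [ 1.8 -6.1 -6.6]
-54 [ 1.6 -5.5 -7.2]
-59 [ 1.4 -4.9 -7.6]
-64 [ 1.2 -4.2 -8.1]
```

```bash
python3 -m handwheel '[{"dx":1.7,"dy":-5.8,"dz":6.9,"roll":0},{"dx":1.9,"dy":-6.4,"dz":6.3,"roll":0}]'; python3 rec.py
```

```text
time_s: 15.3
eef_pos: [565.7, -14.9, 257.3]
orientation: [[-0.278, 0.961, -0.0], [0.961, 0.278, -0.0], [-0.0, -0.0, -1.0]]
force: [8.0, -0.8, -14.3]
gripper_width: 7.8
{'t': 15.3, 'al': 40.7, 'R': 103.276, 'FxR': -763.444, 'Ma': 0.194, 'F': [7.96, -0.81, -14.34], 'M': [0.614, -1.407, 0.108], 'w': 7.767, 'gF': -730.307}
```

```bash
python3 -m handwheel '[{"dx":2,"dy":-6.9,"dz":5.7,"roll":0},{"dx":2.1,"dy":-7.3,"dz":5.1,"roll":0}]'; python3 rec.py
```

```text
time_s: 15.55
eef_pos: [569.9, -29.2, 267.9]
orientation: [[-0.278, 0.961, -0.0], [0.961, 0.278, -0.0], [-0.0, -0.0, -1.0]]
force: [8.1, -1.6, -17.4]
gripper_width: 8.0
{'t': 15.55, 'al': 30.6, 'R': 103.204, 'FxR': -615.313, 'Ma': -0.312, 'F': [8.05, -1.65, -17.42], 'M': [0.189, -1.757, 0.045], 'w': 7.996, 'gF': -573.034}
```

```bash
python3 -m handwheel '[{"dx":2.3,"dy":-7.7,"dz":4.4,"roll":0},{"dx":2.4,"dy":-8.1,"dz":3.7,"roll":0}]'; python3 rec.py
```

```text
time_s: 15.8
eef_pos: [574.4, -44.8, 275.7]
orientation: [[-0.278, 0.961, -0.001], [0.961, 0.278, -0.0], [0.0, -0.001, -1.0]]
force: [9.3, -1.6, -20.3]
gripper_width: 7.9
{'t': 15.8, 'al': 20.5, 'R': 103.217, 'FxR': -380.385, 'Ma': -0.364, 'F': [9.29, -1.57, -20.28], 'M': [0.124, -1.721, 0.037], 'w': 7.875, 'gF': -335.062}
```

```bash
python3 -m handwheel '[{"dx":2.4,"dy":-8.3,"dz":2.9,"roll":0},{"dx":2.5,"dy":-8.6,"dz":2.1,"roll":0}]'; python3 rec.py
```

```text
time_s: 16.05
eef_pos: [579.2, -61.4, 280.5]
orientation: [[-0.278, 0.96, -0.001], [0.96, 0.278, 0.0], [0.001, -0.001, -1.0]]
force: [8.9, -0.6, -25.2]
gripper_width: 7.2
{'t': 16.05, 'al': 10.6, 'R': 103.271, 'FxR': -201.558, 'Ma': -0.565, 'F': [8.92, -0.57, -25.25], 'M': [-0.057, -1.816, 0.009], 'w': 7.204, 'gF': -168.003}
```

```bash
python3 -m handwheel '[{"dx":2.5,"dy":-8.7,"dz":1.4,"roll":0},{"dx":2.6,"dy":-8.8,"dz":0.6,"roll":0}]'; python3 rec.py
```

```text
time_s: 16.3
eef_pos: [584.2, -79.6, 283.1]
orientation: [[-0.278, 0.961, -0.001], [0.961, 0.278, -0.0], [-0.0, -0.001, -1.0]]
force: [0.0, -0.2, 0.1]
gripper_width: -0.3
{'t': 16.3, 'al': 0.0, 'R': 104.13, 'FxR': 13.922, 'Ma': -0.019, 'F': [0.0, -0.16, 0.12], 'M': [-0.02, 0.001, -0.072], 'w': -0.265, 'gF': 15.566}
```

```bash
python3 -m handwheel '[{"dx":2.6,"dy":-8.8,"dz":-0.2,"roll":0},{"dx":2.6,"dy":-8.7,"dz":-1.0,"roll":0}]'; python3 rec.py; python3 ang.py
```

```text
time_s: 16.55
eef_pos: [589.6, -97.0, 282.3]
orientation: [[-0.278, 0.961, -0.0], [0.961, 0.278, -0.0], [0.0, -0.0, -1.0]]
force: [-0.4, 0.1, -0.3]
gripper_width: -0.0
{'t': 16.55, 'al': -10.0, 'R': 104.869, 'FxR': -9.873, 'Ma': -0.018, 'F': [-0.38, 0.06, -0.29], 'M': [-0.002, -0.057, -0.013], 'w': -0.046, 'gF': -11.688}
[('t', 55, 68.4), ('t', 12, 70.3), ('s', 33, -167.5), ('s', 38, -107.2), ('s', 20, -48.0), ('s', 37, -16.7), ('s', 34, -14.0), ('s', 21, 68.7)]
```

```bash
python3 -m handwheel '[{"dx":2.5,"dy":-8.6,"dz":-1.8,"roll":0},{"dx":2.5,"dy":-8.4,"dz":-2.6,"roll":0}]'; python3 rec.py
```

```text
time_s: 16.9
eef_pos: [594.6, -113.9, 277.7]
orientation: [[-0.278, 0.961, -0.0], [0.961, 0.278, -0.0], [-0.0, -0.0, -1.0]]
force: [-0.2, 0.3, 0.1]
gripper_width: -0.2
{'t': 16.9, 'al': -19.9, 'R': 104.951, 'FxR': -30.176, 'Ma': -0.01, 'F': [-0.23, 0.27, 0.05], 'M': [-0.005, -0.019, 0.007], 'w': -0.152, 'gF': -33.733}
```

```bash
python3 -m handwheel '[{"dx":2.4,"dy":-8.2,"dz":-3.4,"roll":0},{"dx":2.3,"dy":-7.9,"dz":-4.1,"roll":0}]'; python3 rec.py
```

```text
time_s: 17.15
eef_pos: [599.3, -130.1, 269.9]
orientation: [[-0.278, 0.961, -0.0], [0.961, 0.278, -0.0], [0.0, -0.0, -1.0]]
force: [0.2, -0.5, 0.6]
gripper_width: 0.3
{'t': 17.15, 'al': -30.1, 'R': 105.128, 'FxR': 12.024, 'Ma': 0.021, 'F': [0.2, -0.51, 0.6], 'M': [0.009, 0.045, 0.002], 'w': 0.314, 'gF': 18.013}
```

```bash
python3 -m handwheel '[{"dx":2.2,"dy":-7.5,"dz":-4.8,"roll":0},{"dx":2.1,"dy":-7.1,"dz":-5.4,"roll":0}]'; python3 rec.py
```

```text
time_s: 17.4
eef_pos: [603.6, -144.3, 259.6]
orientation: [[-0.278, 0.961, -0.0], [0.961, 0.278, 0.001], [0.001, -0.0, -1.0]]
force: [-1.1, 2.9, 0.4]
gripper_width: -0.2
{'t': 17.4, 'al': -39.9, 'R': 105.154, 'FxR': -244.913, 'Ma': 0.557, 'F': [-1.12, 2.94, 0.39], 'M': [0.539, 0.141, -0.013], 'w': -0.249, 'gF': -279.405}
```

```bash
python3 -m handwheel '[{"dx":1.9,"dy":-6.6,"dz":-6.1,"roll":0},{"dx":1.8,"dy":-6.1,"dz":-6.6,"roll":0}]'; python3 rec.py
```

```text
time_s: 17.65
eef_pos: [607.3, -157.1, 246.9]
orientation: [[-0.278, 0.961, -0.0], [0.961, 0.278, 0.0], [0.0, -0.0, -1.0]]
force: [-0.8, 2.6, 1.0]
gripper_width: -0.3
{'t': 17.65, 'al': -50.0, 'R': 105.579, 'FxR': -238.409, 'Ma': 0.58, 'F': [-0.85, 2.63, 1.0], 'M': [0.567, 0.127, 0.031], 'w': -0.263, 'gF': -268.796}
```

```bash
python3 -m handwheel '[{"dx":1.6,"dy":-5.5,"dz":-7.2,"roll":0},{"dx":1.4,"dy":-4.9,"dz":-7.6,"roll":0}]'; python3 rec.py; python3 ang.py
```

```text
time_s: 17.9
eef_pos: [610.3, -167.5, 232.1]
orientation: [[-0.278, 0.961, -0.0], [0.961, 0.278, 0.0], [0.0, -0.0, -1.0]]
force: [-0.7, 2.7, 2.9]
gripper_width: -0.2
{'t': 17.9, 'al': -59.9, 'R': 105.9, 'FxR': -381.86, 'Ma': 0.594, 'F': [-0.66, 2.67, 2.91], 'M': [0.588, 0.103, -0.032], 'w': -0.152, 'gF': -412.054}
[('t', 26, -11.5), ('t', 47, 43.7), ('t', 19, 45.5), ('t', 50, 103.5), ('t', 14, 105.6), ('s', 43, -133.1), ('s', 22, -72.6), ('s', 23, -67.0), ('s', 24, -62.2), ('s', 21, -57.9), ('s', 36, 43.7)]
```

```bash
python3 -m handwheel '[{"dx":0,"dy":0,"dz":50,"roll":0},{"dx":0,"dy":0,"dz":52,"roll":0},{"dx":-14,"dy":47.6,"dz":0,"roll":0},{"dx":-14,"dy":47.6,"dz":0,"roll":0},{"dx":0,"dy":0,"dz":0,"roll":0}]'; python3 rec.py; python3 ang.py
python3 - <<'E'
from h import *
e=np.array([-.281,.96,0]);C=np.array([583,-80,190.])
def tcp(al,R=105): al=np.radians(al); return C+R*(np.sin(al)*e+np.cos(al)*np.array([0,0,1]))-[0,0,11]
print(tcp(5),bot.state()['eef_pos'])
prev=tcp(5)
for al in range(0,-66,-5):
    q=tcp(al); print(al,(q-prev).round(1)); prev=q
E
```

```text
time_s: 18.62
eef_pos: [582.0, -68.6, 335.2]
orientation: [[-0.282, 0.959, 0.001], [0.959, 0.282, 0.001], [0.001, 0.001, -1.0]]
force: [0.2, -0.8, -0.1]
gripper_width: 0.2
{'t': 18.625, 'al': 4.1, 'R': 156.592, 'FxR': 112.316, 'Ma': 0.01, 'F': [0.21, -0.75, -0.05], 'M': [0.004, 0.02, -0.008], 'w': 0.225, 'gF': 120.872}
[('t', 22, -73.1), ('s', 41, -132.7), ('s', 30, -72.3), ('s', 24, -16.1), ('s', 17, -14.1), ('s', 37, 43.5)]
[580.42846981 -71.21470113 283.6004433 ] [582.288048   -72.1455122  334.89718729]
0 [ 2.6 -8.8  0.4]
-5 [ 2.6 -8.8 -0.4]
-10 [ 2.6 -8.7 -1.2]
-15 [ 2.5 -8.6 -2. ]
-20 [ 2.5 -8.4 -2.8]
-25 [ 2.4 -8.1 -3.5]
-30 [ 2.3 -7.8 -4.2]
-35 [ 2.2 -7.4 -4.9]
-40 [ 2.  -7.  -5.6]
-45 [ 1.9 -6.5 -6.2]
-50 [ 1.7 -5.9 -6.8]
-55 [ 1.6 -5.4 -7.3]
-60 [ 1.4 -4.7 -7.7]
-65 [ 1.2 -4.1 -8.1]
```

```bash
python3 -m handwheel '[{"dx":0,"dy":0,"dz":-30,"roll":0},{"dx":0,"dy":0,"dz":-22,"roll":0},{"dx":2.6,"dy":-8.8,"dz":0.4,"roll":0},{"dx":2.6,"dy":-8.8,"dz":-0.4,"roll":0}]'; python3 rec.py
```

```text
time_s: 19.23
eef_pos: [587.8, -90.7, 283.3]
orientation: [[-0.277, 0.961, 0.0], [0.961, 0.277, 0.0], [0.0, 0.0, -1.0]]
force: [-1.1, 4.2, -1.0]
gripper_width: -0.1
{'t': 19.225, 'al': -6.3, 'R': 104.955, 'FxR': -397.421, 'Ma': 1.073, 'F': [-1.14, 4.24, -1.05], 'M': [1.006, 0.383, 0.001], 'w': -0.118, 'gF': -445.698}
```

```bash
python3 -m handwheel '[{"dx":2.6,"dy":-8.7,"dz":-1.2,"roll":0},{"dx":2.5,"dy":-8.6,"dz":-2.0,"roll":0}]'; python3 rec.py;python3 ang.py
```

```text
time_s: 19.48
eef_pos: [592.8, -107.4, 279.8]
orientation: [[-0.278, 0.961, 0.0], [0.961, 0.278, 0.001], [0.0, 0.001, -1.0]]
force: [-1.7, 5.0, -1.4]
gripper_width: -0.1
{'t': 19.475, 'al': -16.1, 'R': 104.892, 'FxR': -431.98, 'Ma': 1.295, 'F': [-1.68, 5.0, -1.41], 'M': [1.237, 0.382, -0.033], 'w': -0.107, 'gF': -489.918}
[('t', 10, 29.0), ('t', 10, 31.2), ('t', 51, 88.6), ('t', 21, 90.8), ('s', 38, -148.0), ('s', 36, -87.3), ('s', 20, -31.0), ('s', 16, -28.6), ('s', 37, -21.7), ('s', 18, -19.2), ('s', 18, 28.6)]
```

```bash
python3 -m handwheel '[{"dx":2.5,"dy":-8.4,"dz":-2.8,"roll":0}]'; python3 rec.py;python3 -m handwheel '[{"dx":2.4,"dy":-8.1,"dz":-3.5,"roll":0}]'; python3 rec.py
```

```text
time_s: 19.7
eef_pos: [595.1, -114.8, 277.0]
orientation: [[-0.279, 0.96, 0.0], [0.96, 0.279, 0.001], [0.001, 0.0, -1.0]]
force: [-2.2, 5.7, 1.1]
gripper_width: -0.1
{'t': 19.7, 'al': -20.6, 'R': 104.685, 'FxR': -570.129, 'Ma': 1.375, 'F': [-2.2, 5.69, 1.12], 'M': [1.32, 0.385, -0.023], 'w': -0.138, 'gF': -636.998}
time_s: 19.82
eef_pos: [597.6, -123.1, 273.3]
orientation: [[-0.279, 0.96, 0.0], [0.96, 0.279, 0.001], [0.001, 0.0, -1.0]]
force: [-1.2, 6.3, 1.1]
gripper_width: 0.3
{'t': 19.825, 'al': -25.7, 'R': 104.686, 'FxR': -581.328, 'Ma': 1.453, 'F': [-1.19, 6.29, 1.12], 'M': [1.402, 0.38, -0.014], 'w': 0.276, 'gF': -651.384}
```

```bash
python3 -m handwheel '[{"dx":2.3,"dy":-7.8,"dz":-4.2,"roll":0}]'; python3 rec.py;python3 -m handwheel '[{"dx":2.2,"dy":-7.4,"dz":-4.9,"roll":0}]'; python3 rec.py
```

```text
time_s: 19.95
eef_pos: [599.9, -130.8, 269.1]
orientation: [[-0.279, 0.96, 0.0], [0.96, 0.279, 0.001], [0.001, 0.001, -1.0]]
force: [-2.5, 6.9, 2.5]
gripper_width: -0.0
{'t': 19.95, 'al': -30.7, 'R': 104.805, 'FxR': -717.724, 'Ma': 1.521, 'F': [-2.53, 6.91, 2.55], 'M': [1.465, 0.409, -0.003], 'w': -0.014, 'gF': -798.564}
time_s: 20.08
eef_pos: [602.2, -138.2, 264.2]
orientation: [[-0.279, 0.96, 0.0], [0.96, 0.279, 0.001], [0.001, 0.001, -1.0]]
force: [-1.4, 7.9, 2.9]
gripper_width: -0.3
{'t': 20.075, 'al': -35.7, 'R': 104.967, 'FxR': -771.961, 'Ma': 1.556, 'F': [-1.35, 7.9, 2.95], 'M': [1.519, 0.348, 0.033], 'w': -0.299, 'gF': -859.614}
```

```bash
python3 -m handwheel '[{"dx":2.0,"dy":-7,"dz":-5.6,"roll":0}]'; python3 rec.py;python3 -m handwheel '[{"dx":1.9,"dy":-6.5,"dz":-6.2,"roll":0}]'; python3 rec.py
```

```text
time_s: 20.2
eef_pos: [604.2, -145.2, 258.7]
orientation: [[-0.279, 0.96, 0.0], [0.96, 0.279, 0.001], [0.001, 0.001, -1.0]]
force: [-1.1, 7.0, 3.2]
gripper_width: -0.3
{'t': 20.2, 'al': -40.7, 'R': 105.084, 'FxR': -700.391, 'Ma': 1.632, 'F': [-1.12, 6.95, 3.22], 'M': [1.586, 0.388, -0.02], 'w': -0.305, 'gF': -777.25}
time_s: 20.32
eef_pos: [606.1, -151.7, 252.5]
orientation: [[-0.279, 0.96, 0.001], [0.96, 0.279, 0.001], [0.001, 0.001, -1.0]]
force: [-1.7, 6.3, 4.0]
gripper_width: -0.3
{'t': 20.325, 'al': -45.7, 'R': 105.234, 'FxR': -711.762, 'Ma': 1.563, 'F': [-1.67, 6.35, 4.01], 'M': [1.512, 0.399, -0.031], 'w': -0.258, 'gF': -783.948}
```

```bash
python3 -m handwheel '[{"dx":1.7,"dy":-5.9,"dz":-6.8,"roll":0}]'; python3 rec.py;python3 -m handwheel '[{"dx":1.6,"dy":-5.4,"dz":-7.3,"roll":0}]'; python3 rec.py; python3 ang.py
```

```text
time_s: 20.45
eef_pos: [607.9, -157.6, 245.7]
orientation: [[-0.279, 0.96, 0.001], [0.96, 0.279, 0.001], [0.001, 0.001, -1.0]]
force: [-2.3, 6.5, 4.1]
gripper_width: -0.3
{'t': 20.45, 'al': -50.7, 'R': 105.335, 'FxR': -717.766, 'Ma': 1.504, 'F': [-2.33, 6.47, 4.11], 'M': [1.464, 0.351, 0.016], 'w': -0.264, 'gF': -793.249}
time_s: 20.58
eef_pos: [609.5, -163.0, 238.5]
orientation: [[-0.279, 0.96, 0.001], [0.96, 0.279, 0.001], [0.001, 0.001, -1.0]]
force: [-1.9, 6.7, 6.5]
gripper_width: 0.3
{'t': 20.575, 'al': -55.7, 'R': 105.538, 'FxR': -905.585, 'Ma': 1.518, 'F': [-1.91, 6.68, 6.52], 'M': [1.474, 0.367, 0.011], 'w': 0.319, 'gF': -982.059}
[('t', 30, -7.7), ('t', 64, 48.0), ('t', 54, 108.2), ('t', 9, 110.4), ('s', 40, -128.6), ('s', 20, -68.1), ('s', 22, -62.2), ('s', 27, -57.3), ('s', 13, -53.7), ('s', 39, 47.8)]
```

```bash
python3 -m handwheel '[{"dx":0,"dy":0,"dz":48,"roll":0},{"dx":0,"dy":0,"dz":48,"roll":0},{"dx":-11.7,"dy":40,"dz":0,"roll":0},{"dx":0,"dy":0,"dz":-30,"roll":0},{"dx":0,"dy":0,"dz":-31,"roll":0}]'; python3 rec.py
python3 - <<'E'
from h import *
e=np.array([-.281,.96,0]);C=np.array([583,-80,190.])
def tcp(al,R=105): al=np.radians(al); return C+R*(np.sin(al)*e+np.cos(al)*np.array([0,0,1]))-[0,0,11]
print(tcp(-25),bot.state()['eef_pos'])
prev=tcp(-25)
for al in range(-20,66,5):
    q=tcp(al); print(al,(q-prev).round(1)); prev=q
E
```

```text
time_s: 21.3
eef_pos: [597.6, -123.5, 273.2]
orientation: [[-0.278, 0.96, 0.002], [0.96, 0.278, -0.001], [-0.002, 0.001, -1.0]]
force: [-0.2, -0.3, -1.3]
gripper_width: 0.2
{'t': 21.3, 'al': -26.0, 'R': 104.783, 'FxR': 77.497, 'Ma': -0.003, 'F': [-0.15, -0.29, -1.26], 'M': [0.004, -0.026, 0.016], 'w': 0.186, 'gF': 80.105}
[ 595.46935181 -122.59992078  274.16231764] [ 597.55544288 -123.51087332  273.21383651]
-20 [-2.4  8.1  3.5]
-15 [-2.5  8.4  2.8]
-10 [-2.5  8.6  2. ]
-5 [-2.6  8.7  1.2]
0 [-2.6  8.8  0.4]
5 [-2.6  8.8 -0.4]
10 [-2.6  8.7 -1.2]
15 [-2.5  8.6 -2. ]
20 [-2.5  8.4 -2.8]
25 [-2.4  8.1 -3.5]
30 [-2.3  7.8 -4.2]
35 [-2.2  7.4 -4.9]
40 [-2.   7.  -5.6]
45 [-1.9  6.5 -6.2]
50 [-1.7  5.9 -6.8]
55 [-1.6  5.4 -7.3]
60 [-1.4  4.7 -7.7]
65 [-1.2  4.1 -8.1]
```

```bash
python3 -m handwheel '[{"dx":-2.4,"dy":8.1,"dz":3.5,"roll":0},{"dx":-2.5,"dy":8.4,"dz":2.8,"roll":0}]'; python3 rec.py
```

```text
time_s: 21.55
eef_pos: [592.7, -106.9, 281.0]
orientation: [[-0.278, 0.961, 0.002], [0.961, 0.278, -0.001], [-0.002, 0.001, -1.0]]
force: [1.0, -2.6, -2.0]
gripper_width: 0.1
{'t': 21.55, 'al': -15.6, 'R': 105.959, 'FxR': 306.689, 'Ma': -0.616, 'F': [0.99, -2.56, -2.01], 'M': [-0.583, -0.199, -0.008], 'w': 0.143, 'gF': 336.798}
```

```bash
for i in 1; do python3 -m handwheel '[{"dx":-2.5,"dy":8.6,"dz":2.0,"roll":0}]'; python3 rec.py; python3 -m handwheel '[{"dx":-2.6,"dy":8.7,"dz":1.2,"roll":0}]'; python3 rec.py; python3 -m handwheel '[{"dx":-2.6,"dy":8.8,"dz":0.4,"roll":0}]'; python3 rec.py; done | grep gF; python3 ang.py
```

```text
{'t': 21.675, 'al': -10.6, 'R': 105.663, 'FxR': 307.545, 'Ma': -0.656, 'F': [1.22, -2.64, -2.07], 'M': [-0.607, -0.259, -0.001], 'w': 0.08, 'gF': 339.227}
{'t': 21.8, 'al': -5.6, 'R': 104.929, 'FxR': 549.562, 'Ma': -1.218, 'F': [2.49, -5.1, -2.66], 'M': [-1.086, -0.625, -0.006], 'w': -0.116, 'gF': 611.074}
{'t': 21.925, 'al': -0.6, 'R': 104.508, 'FxR': 615.056, 'Ma': -1.351, 'F': [2.24, -6.15, -3.74], 'M': [-1.262, -0.498, -0.038], 'w': 0.47, 'gF': 686.925}
[('t', 24, 66.3), ('s', 19, -170.9), ('s', 17, -168.8), ('s', 10, -110.5), ('s', 38, -108.3), ('s', 14, -51.3), ('s', 10, -48.8), ('s', 38, -5.8), ('s', 28, -3.9), ('s', 30, 66.9)]
```

```bash
(python3 -m handwheel '[{"dx":-2.6,"dy":8.8,"dz":-0.4,"roll":0}]'; python3 rec.py; python3 -m handwheel '[{"dx":-2.6,"dy":8.7,"dz":-1.2,"roll":0}]'; python3 rec.py; python3 -m handwheel '[{"dx":-2.5,"dy":8.6,"dz":-2.0,"roll":0}]'; python3 rec.py;python3 -m handwheel '[{"dx":-2.5,"dy":8.4,"dz":-2.8,"roll":0}]'; python3 rec.py) | grep gF
```

```text
{'t': 22.15, 'al': 3.9, 'R': 104.126, 'FxR': 663.568, 'Ma': -1.556, 'F': [3.13, -6.79, -3.44], 'M': [-1.428, -0.657, -0.016], 'w': -0.006, 'gF': 745.01}
{'t': 22.275, 'al': 9.0, 'R': 103.86, 'FxR': 644.725, 'Ma': -1.723, 'F': [1.65, -7.13, -1.49], 'M': [-1.631, -0.559, 0.007], 'w': 0.078, 'gF': 725.086}
{'t': 22.4, 'al': 14.0, 'R': 103.718, 'FxR': 737.232, 'Ma': -1.924, 'F': [2.02, -8.27, -1.0], 'M': [-1.847, -0.537, 0.028], 'w': -0.254, 'gF': 830.799}
{'t': 22.525, 'al': 19.1, 'R': 103.508, 'FxR': 797.97, 'Ma': -1.981, 'F': [2.79, -8.66, 0.24], 'M': [-1.917, -0.501, -0.02], 'w': 0.199, 'gF': 898.019}
```

```bash
(python3 -m handwheel '[{"dx":-2.4,"dy":8.1,"dz":-3.5,"roll":0}]'; python3 rec.py; python3 -m handwheel '[{"dx":-2.3,"dy":7.8,"dz":-4.2,"roll":0}]'; python3 rec.py; python3 -m handwheel '[{"dx":-2.2,"dy":7.4,"dz":-4.9,"roll":0}]'; python3 rec.py;python3 -m handwheel '[{"dx":-2.0,"dy":7.0,"dz":-5.6,"roll":0}]'; python3 rec.py) | grep gF; python3 ang.py
```

```text
{'t': 22.65, 'al': 24.0, 'R': 103.371, 'FxR': 825.921, 'Ma': -2.03, 'F': [2.99, -8.74, 1.34], 'M': [-1.966, -0.506, 0.015], 'w': 0.207, 'gF': 927.425}
{'t': 22.775, 'al': 29.1, 'R': 103.249, 'FxR': 883.92, 'Ma': -2.172, 'F': [2.29, -10.12, 1.26], 'M': [-2.097, -0.565, 0.006], 'w': -0.256, 'gF': 997.877}
{'t': 22.9, 'al': 34.1, 'R': 103.11, 'FxR': 897.353, 'Ma': -2.127, 'F': [2.97, -9.45, 2.77], 'M': [-2.067, -0.508, -0.035], 'w': 0.148, 'gF': 1006.366}
{'t': 23.025, 'al': 39.2, 'R': 102.991, 'FxR': 1017.514, 'Ma': -2.018, 'F': [2.17, -10.08, 4.75], 'M': [-1.97, -0.448, 0.018], 'w': -0.074, 'gF': 1130.677}
[('t', 19, -125.4), ('t', 61, -66.2), ('t', 16, -64.2), ('t', 34, -7.0), ('s', 33, -126.1), ('s', 15, -123.6), ('s', 16, -66.4), ('s', 13, -63.7), ('s', 41, -7.5), ('s', 18, 28.5), ('s', 34, 32.4), ('s', 30, 37.0), ('s', 16, 173.7)]
```

```bash
(python3 -m handwheel '[{"dx":-1.9,"dy":6.5,"dz":-6.2,"roll":0}]'; python3 rec.py; python3 -m handwheel '[{"dx":-1.7,"dy":5.9,"dz":-6.8,"roll":0}]'; python3 rec.py; python3 -m handwheel '[{"dx":-1.6,"dy":5.4,"dz":-7.3,"roll":0}]'; python3 rec.py) | grep gF; python3 ang.py
```

```text
{'t': 23.25, 'al': 44.1, 'R': 102.83, 'FxR': 908.83, 'Ma': -2.059, 'F': [2.24, -9.07, 4.5], 'M': [-1.993, -0.517, -0.004], 'w': 0.083, 'gF': 1011.536}
{'t': 23.375, 'al': 49.4, 'R': 102.769, 'FxR': 964.834, 'Ma': -2.026, 'F': [2.54, -8.3, 6.14], 'M': [-1.971, -0.477, -0.047], 'w': -0.122, 'gF': 1060.361}
{'t': 23.5, 'al': 54.5, 'R': 102.762, 'FxR': 926.87, 'Ma': -1.74, 'F': [1.56, -7.27, 6.77], 'M': [-1.687, -0.426, 0.002], 'w': 0.28, 'gF': 1008.443}
[('t', 22, -110.9), ('t', 35, -109.3), ('t', 41, -51.1), ('t', 34, -49.2), ('t', 23, 7.2), ('s', 21, -171.1), ('s', 14, -168.8), ('s', 13, -110.5), ('s', 33, -109.0), ('s', 16, -51.6), ('s', 9, -48.8), ('s', 47, 7.5), ('s', 21, 38.6), ('s', 17, 42.8), ('s', 27, 47.1), ('s', 20, 52.4), ('s', 12, 57.2)]
```

```bash
cat > fit.py <<'E'
import json,numpy as np
from scipy.optimize import least_squares
L=[json.loads(l) for l in open('log.txt')]
rows=[]
for r in L:
    F=np.array(r['F']);Fe=-.281*F[0]+.96*F[1];Fz=F[2];t=r['t'];al=r['al']
    if 17.3<t<18: T=157+(al-13.5)+0; s=-1;   # bar pushed was B-60? see below
    elif 19.2<t<20.6: T=157+np.interp(al,[-55.7,-16.1],[-70.5,-30.5]); s=-1
    elif 21.7<t<23.6: T=97+np.interp(al,[-.6,39.2,54.5],[9,53,68.5]); s=1
    else: continue
    if t<18: T=T+60
    tip=(r['gF']+ s*11*Fz+19*Fe)/1000
    wr=r['gF']/1000+r['Ma']-.209*Fe
    rows.append((t,T,s,r['gF']/1000,tip,wr))
R=np.array(rows)
for x in R: print(x.round(2))
for k,n in((3,'gF'),(4,'tip'),(5,'wrench')):
    f=lambda p:R[:,2]*p[0]+p[1]*np.sin(np.radians(R[:,1]-p[2]))-R[:,k]
    q=least_squares(f,[.6,.45,115]); J=np.linalg.inv(q.jac.T@q.jac)*(2*q.cost/(len(R)-3))
    print(n,q.x.round(3),np.sqrt(np.diag(J)).round(3))
E
python3 fit.py
```

```text
[ 17.4  163.6   -1.    -0.28  -0.22  -0.38]
[ 17.65 153.5   -1.    -0.27  -0.23  -0.27]
[ 17.9  143.6   -1.    -0.41  -0.39  -0.39]
[ 19.23 126.5   -1.    -0.45  -0.35  -0.29]
[ 19.48 126.5   -1.    -0.49  -0.37  -0.3 ]
[ 19.7  121.95  -1.    -0.64  -0.53  -0.53]
[ 19.82 116.8   -1.    -0.65  -0.54  -0.53]
[ 19.95 111.75  -1.    -0.8   -0.69  -0.81]
[ 20.08 106.7   -1.    -0.86  -0.74  -0.97]
[ 20.2  101.65  -1.    -0.78  -0.68  -0.61]
[20.32 96.6  -1.   -0.78 -0.7  -0.59]
[20.45 91.55 -1.   -0.79 -0.71 -0.72]
[20.58 86.5  -1.   -0.98 -0.92 -0.92]
[ 21.8  106.     1.     0.61   0.48   0.56]
[ 21.92 106.     1.     0.69   0.52   0.7 ]
[ 22.15 110.97   1.     0.75   0.57   0.74]
[ 22.28 116.61   1.     0.73   0.57   0.53]
[ 22.4  122.14   1.     0.83   0.66   0.68]
[ 22.52 127.78   1.     0.9    0.73   0.82]
[ 22.65 133.2    1.     0.93   0.77   0.83]
[ 22.78 138.83   1.     1.     0.81   0.99]
[ 22.9  144.36   1.     1.01   0.85   0.95]
[ 23.02 150.     1.     1.13   0.99   1.26]
[ 23.25 154.96   1.     1.01   0.88   0.9 ]
[ 23.38 160.33   1.     1.06   0.96   0.85]
[ 23.5  165.5    1.     1.01   0.94   0.82]
gF [  0.699   0.531 110.316] [0.014 0.036 1.823]
tip [  0.584   0.528 114.061] [0.012 0.032 1.507]
wrench [  0.637   0.449 107.831] [0.031 0.08  5.052]
```

```bash
python3 -m handwheel '[{"dx":0,"dy":0,"dz":48,"roll":0},{"dx":0,"dy":0,"dz":48,"roll":0},{"dx":10.3,"dy":-35.2,"dz":0,"roll":0},{"dx":0,"dy":0,"dz":-31,"roll":0},{"dx":0,"dy":0,"dz":-32,"roll":0}]'; python3 rec.py
python3 - <<'E'
from h import *
e=np.array([-.281,.96,0]);C=np.array([583,-80,190.])
def tcp(al,R=105): al=np.radians(al); return C+R*(np.sin(al)*e+np.cos(al)*np.array([0,0,1]))-[0,0,11]
print(tcp(28),bot.state()['eef_pos'])
prev=tcp(28)
for al in [23,18,13,8,3,-2,-7,-12,-17,-22,-27,-30.5]:
    q=tcp(al); print(al,(q-prev).round(1)); prev=q
E
```

```text
time_s: 24.22
eef_pos: [570.8, -33.3, 270.5]
orientation: [[-0.278, 0.961, 0.0], [0.961, 0.278, 0.001], [0.001, 0.001, -1.0]]
force: [0.9, -1.3, -0.7]
gripper_width: -0.3
{'t': 24.225, 'al': 27.8, 'R': 103.413, 'FxR': 85.389, 'Ma': -0.016, 'F': [0.87, -1.31, -0.74], 'M': [0.003, -0.07, -0.015], 'w': -0.294, 'gF': 101.961}
[569.14824154 -32.67726647 271.70949725] [570.80259641 -33.32745924 270.47576911]
23 [ 2.3 -7.9  3.9]
18 [ 2.4 -8.2  3.2]
13 [ 2.5 -8.5  2.4]
8 [ 2.5 -8.6  1.7]
3 [ 2.6 -8.8  0.9]
-2 [ 2.6 -8.8  0.1]
-7 [ 2.6 -8.8 -0.7]
-12 [ 2.5 -8.7 -1.5]
-17 [ 2.5 -8.5 -2.3]
-22 [ 2.4 -8.3 -3.1]
-27 [ 2.3 -8.  -3.8]
-30.5 [ 1.6 -5.4 -3.1]
```

```bash
(python3 -m handwheel '[{"dx":2.3,"dy":-7.9,"dz":3.9,"roll":0},{"dx":2.4,"dy":-8.2,"dz":3.2,"roll":0},{"dx":2.5,"dy":-8.5,"dz":2.4,"roll":0}]'; python3 rec.py; python3 -m handwheel '[{"dx":2.5,"dy":-8.6,"dz":1.7,"roll":0}]'; python3 rec.py; python3 -m handwheel '[{"dx":2.6,"dy":-8.8,"dz":0.9,"roll":0}]'; python3 rec.py;python3 -m handwheel '[{"dx":2.6,"dy":-8.8,"dz":0.1,"roll":0}]'; python3 rec.py) | grep gF
```

```text
{'t': 24.6, 'al': 11.9, 'R': 105.273, 'FxR': -274.846, 'Ma': 0.381, 'F': [-0.49, 2.57, -1.6], 'M': [0.382, 0.052, -0.022], 'w': -0.143, 'gF': -303.538}
{'t': 24.725, 'al': 7.1, 'R': 104.837, 'FxR': -301.527, 'Ma': 0.685, 'F': [-0.8, 2.89, -1.73], 'M': [0.65, 0.216, -0.0], 'w': 0.174, 'gF': -334.526}
{'t': 24.85, 'al': 2.2, 'R': 104.532, 'FxR': -209.258, 'Ma': 0.771, 'F': [-1.34, 1.86, -1.86], 'M': [0.743, 0.205, 0.05], 'w': 0.122, 'gF': -233.02}
{'t': 24.975, 'al': -2.9, 'R': 104.418, 'FxR': -361.756, 'Ma': 0.938, 'F': [-0.83, 3.89, -1.54], 'M': [0.902, 0.257, -0.001], 'w': 0.227, 'gF': -405.354}
```

```bash
(python3 -m handwheel '[{"dx":2.6,"dy":-8.8,"dz":-0.7,"roll":0}]'; python3 rec.py; python3 -m handwheel '[{"dx":2.5,"dy":-8.7,"dz":-1.5,"roll":0}]'; python3 rec.py; python3 -m handwheel '[{"dx":2.5,"dy":-8.5,"dz":-2.3,"roll":0}]'; python3 rec.py;python3 -m handwheel '[{"dx":2.4,"dy":-8.3,"dz":-3.1,"roll":0}]'; python3 rec.py) | grep gF; python3 ang.py
```

```text
{'t': 25.1, 'al': -7.9, 'R': 104.487, 'FxR': -392.257, 'Ma': 1.042, 'F': [-1.54, 4.1, -0.8], 'M': [0.998, 0.299, -0.081], 'w': -0.078, 'gF': -440.277}
{'t': 25.225, 'al': -13.0, 'R': 104.581, 'FxR': -493.302, 'Ma': 1.222, 'F': [-1.73, 5.24, -0.33], 'M': [1.173, 0.343, -0.015], 'w': -0.012, 'gF': -553.924}
{'t': 25.35, 'al': -17.9, 'R': 104.695, 'FxR': -531.35, 'Ma': 1.296, 'F': [-2.11, 5.72, -0.25], 'M': [1.248, 0.349, 0.031], 'w': 0.172, 'gF': -598.313}
{'t': 25.475, 'al': -22.9, 'R': 104.763, 'FxR': -518.042, 'Ma': 1.384, 'F': [-2.04, 5.55, 0.32], 'M': [1.311, 0.446, -0.023], 'w': 0.075, 'gF': -582.992}
[('t', 19, 21.9), ('t', 13, 79.6), ('t', 61, 81.8), ('t', 12, 141.8), ('s', 35, -156.3), ('s', 22, -95.9), ('s', 20, -94.2), ('s', 25, -37.3), ('s', 15, -31.6), ('s', 42, -27.4), ('s', 11, -24.5), ('s', 19, 22.3), ('s', 11, 81.0)]
```

```bash
(python3 -m handwheel '[{"dx":2.3,"dy":-8.0,"dz":-3.8,"roll":0}]'; python3 rec.py; python3 -m handwheel '[{"dx":1.4,"dy":-4.8,"dz":-2.8,"roll":0},{"dx":0,"dy":0,"dz":0,"roll":0}]'; python3 rec.py) | grep gF; python3 ang.py
```

```text
{'t': 25.7, 'al': -27.5, 'R': 104.864, 'FxR': -552.532, 'Ma': 1.481, 'F': [-2.48, 5.87, 0.68], 'M': [1.411, 0.452, -0.025], 'w': -0.382, 'gF': -622.214}
{'t': 25.95, 'al': -31.1, 'R': 105.126, 'FxR': -16.97, 'Ma': 0.052, 'F': [0.36, 0.33, -0.01], 'M': [0.05, 0.014, 0.03], 'w': -0.065, 'gF': -19.403}
[('t', 17, 13.1), ('t', 71, 72.4), ('t', 31, 133.1), ('s', 9, -166.1), ('s', 28, -163.9), ('s', 41, -103.2), ('s', 12, -46.1), ('s', 15, -43.1), ('s', 31, -37.5), ('s', 31, -33.3), ('s', 21, 13.7), ('s', 22, 72.4)]
```

```bash
sed -i 's/    else: continue/    elif 24.55<t<25.6: T=157+al-14.5; s=-1\n    else: continue/' fit.py; python3 fit.py | tail -3; python3 -c "
from h import *
print(bot.state()['eef_pos'])
e=np.array([-.281,.96,0]);C=np.array([583,-80,190.])
def tcp(al,R=105): al=np.radians(al); return C+R*(np.sin(al)*e+np.cos(al)*np.array([0,0,1]))-[0,0,11]
print(tcp(-30),tcp(15),tcp(16))"
```

```text
gF [  0.692   0.554 110.374] [0.012 0.031 1.654]
tip [  0.575   0.545 113.653] [0.01  0.028 1.38 ]
wrench [  0.621   0.484 107.347] [0.028 0.074 4.842]
[ 599.48681005 -131.70449037  269.26337006]
[ 597.7525    -130.4        269.9326674] [575.36354407 -53.91104025 280.42221176] [574.86731982 -52.21575453 279.93247807]
```

```bash
python3 -m handwheel '[{"dx":0,"dy":0,"dz":33,"roll":0},{"dx":0,"dy":0,"dz":33,"roll":0},{"dx":-11,"dy":37.6,"dz":0,"roll":0},{"dx":-11,"dy":37.7,"dz":0,"roll":0},{"dx":0,"dy":0,"dz":0,"roll":0}]' -0.1 60; python3 rec.py;  python3 -m handwheel '[{"dx":0,"dy":0,"dz":-20,"roll":0},{"dx":0,"dy":0,"dz":-20,"roll":0},{"dx":0,"dy":0,"dz":-14,"roll":0},{"dx":0,"dy":0,"dz":0,"roll":0},{"dx":0,"dy":0,"dz":0,"roll":0}]'; python3 rec.py; python3 ang.py; python3 -c "
from h import *
p,d=bot.get_image('scene'); cv2.imwrite('pics/s5.png',cv2.resize(p[120:280,170:330,::-1],None,fx=3.7,fy=3.7,interpolation=cv2.INTER_CUBIC))"
```

```text
time_s: 26.68
eef_pos: [577.2, -53.5, 335.7]
orientation: [[-0.281, 0.96, 0.001], [0.96, 0.281, 0.001], [0.0, 0.001, -1.0]]
force: [-0.2, -0.5, -1.3]
gripper_width: 38.5
{'t': 26.675, 'al': 9.8, 'R': 158.992, 'FxR': 26.281, 'Ma': -0.002, 'F': [-0.24, -0.52, -1.33], 'M': [0.013, -0.051, 0.035], 'w': 38.517, 'gF': 30.98}
time_s: 27.3
eef_pos: [577.7, -56.5, 281.8]
orientation: [[-0.278, 0.961, 0.001], [0.961, 0.278, -0.0], [-0.001, 0.001, -1.0]]
force: [-0.0, 0.5, -0.3]
gripper_width: 37.9
{'t': 27.3, 'al': 13.2, 'R': 105.556, 'FxR': -55.331, 'Ma': -0.014, 'F': [-0.04, 0.53, -0.31], 'M': [-0.014, -0.001, 0.016], 'w': 37.943, 'gF': -61.058}
[('t', 56, -102.5), ('t', 30, -43.1), ('s', 9, -165.5), ('s', 28, -163.5), ('s', 41, -102.7), ('s', 12, -46.0), ('s', 14, -43.6), ('s', 39, 13.6), ('s', 12, 15.8), ('s', 19, 72.4)]
```

View pics/s5.png

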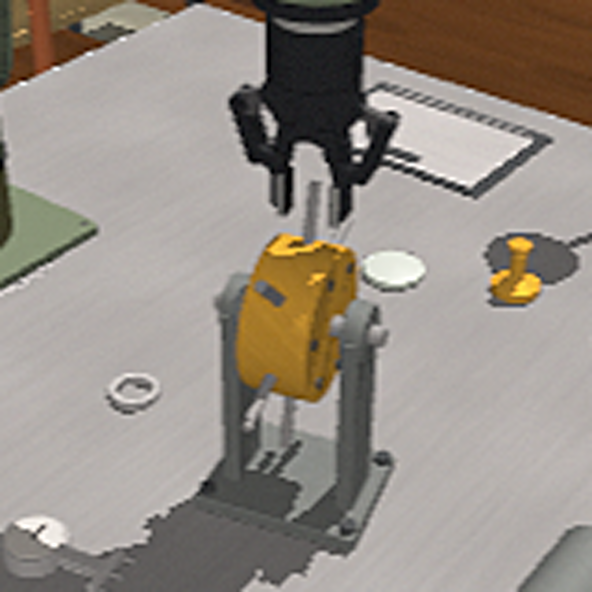

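The picture shows the bar at (315,205), standing between the open jaws. I close on it and hold.

```bash
python3 -m handwheel '[{"dx":0,"dy":0,"dz":0,"roll":0},{"dx":0,"dy":0,"dz":0,"roll":0},{"dx":0,"dy":0,"dz":0,"roll":0},{"dx":0,"dy":0,"dz":0,"roll":0},{"dx":0,"dy":0,"dz":0,"roll":0}]' -1 60; python3 rec.py; python3 -m handwheel '[{"dx":0,"dy":0,"dz":0,"roll":0},{"dx":0,"dy":0,"dz":0,"roll":0},{"dx":0,"dy":0,"dz":0,"roll":0},{"dx":0,"dy":0,"dz":0,"roll":0},{"dx":0,"dy":0,"dz":0,"roll":0}]'; python3 rec.py; python3 ang.py
python3 - <<'E'
from h import *
H=dict(blank_large_mid=7.5,blank_small_mid=5.5,gauge_mid=9,cup_mid=21,lap_large_mid=31,lap_small_mid=25,spacer_mid=5)
for n in("top","scene"):
  p,d=bot.get_image(n); cv2.imwrite(f"pics/f_{n}.png",p[:,:,::-1])
  for l,h in H.items():
    r=bot.spot_point(n,l)
    if r: print(n,l,round(r[0]['score'],2),onz(n,*r[0]['centre'],h).round(0))
E
```

```text
time_s: 28.08
eef_pos: [577.7, -55.9, 281.4]
orientation: [[-0.278, 0.961, 0.001], [0.961, 0.278, 0.0], [-0.0, 0.001, -1.0]]
force: [2.9, 0.2, 5.6]
gripper_width: 8.3
{'t': 28.075, 'al': 13.5, 'R': 105.272, 'FxR': 188.554, 'Ma': 0.022, 'F': [2.85, 0.25, 5.57], 'M': [0.174, -0.514, -0.033], 'w': 8.337, 'gF': 194.754}
time_s: 28.7
eef_pos: [577.7, -56.0, 281.4]
orientation: [[-0.278, 0.961, 0.001], [0.961, 0.278, 0.0], [-0.0, 0.001, -1.0]]
force: [2.4, 0.2, 6.0]
gripper_width: 8.1
{'t': 28.7, 'al': 13.5, 'R': 105.277, 'FxR': 186.867, 'Ma': 0.036, 'F': [2.35, 0.24, 6.0], 'M': [0.186, -0.508, -0.03], 'w': 8.102, 'gF': 191.61}
[('t', 56, -102.5), ('t', 34, -43.5), ('s', 10, -165.6), ('s', 27, -163.6), ('s', 39, -102.7), ('s', 12, -46.0), ('s', 13, -44.0), ('s', 43, 7.9), ('s', 41, 12.4), ('s', 21, 72.3)]
top blank_large_mid 0.77 [453. 274.   8.]
top blank_small_mid 0.66 [ 682. -274.    6.]
top gauge_mid 0.93 [ 454. -286.    9.]
top cup_mid 0.78 [729. 332.  21.]
top lap_large_mid 0.53 [586. 320.  31.]
top lap_small_mid 0.56 [ 629. -364.   25.]
scene blank_large_mid 0.52 [450. 280.   8.]
scene blank_small_mid 0.72 [ 676. -271.    6.]
scene gauge_mid 0.83 [ 458. -280.    9.]
scene cup_mid 0.54 [713. 354.  21.]
scene lap_large_mid 0.43 [565. 342.  31.]
scene lap_small_mid 0.64 [ 624. -362.   25.]
scene spacer_mid 0.44 [349. -45.   5.]
```

View pics/f_scene.png

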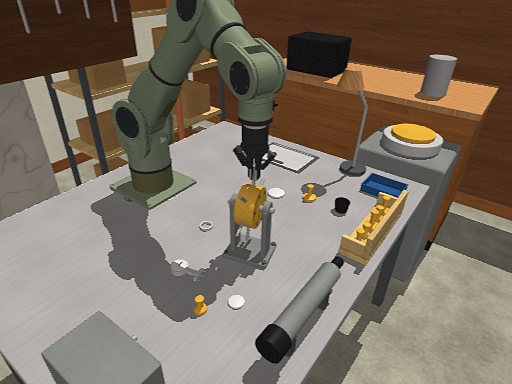

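The picture shows the gripper at (257,160) holding the top bar, and every other item at the pixels it had at the start. Handing in now.

```bash
python3 -c "
from bench import bot
print(bot.close_job()); s=bot.state(); print(s['time_s'],s['gripper_width'],s['force'])"
```

```text
the job is handed in; nothing more can be done
None
the job is handed in; nothing more can be done
```

I turned the wheel through about 208° by its bars, found the heavy side by feel, set it straight down, and handed in at about 29 s with one bar still gripped. No verdict came back.

**Finding the heavy side:** I pushed the bars both ways with shut fingers and fitted the force readings. Turning forward, the wheel went from light to heavy at about 111° to 114° from its start, so the load is at the bottom there. A noisier estimate from the wrist moments gave 107° ± 5°.

**Final position:** the cameras put the wheel at about 111°, well inside the 22° allowance if the fit holds.

**Last checks:**
- **Grip:** the grip was set to 60 N on the bar, and the finger opening was about 8 mm (the bar is 10 mm thick).
- **Motion:** the tool position did not change between two readings 0.6 s apart, and the wheel angle in the pictures stayed the same.
- **Other items:** in the last scene picture every item was at its starting pixels. The detectors agreed within their own scatter of about 15 mm, except the black cup and the large polishing tool in the scene view, which came out 14 to 16 mm from their first readings. The overhead camera put those two within about 11 mm, and the arm went nowhere near either. The top camera did not find the spacer ring.

**What went wrong:** gripping and carrying a bar was unreliable. The wheel lagged the fingers by 7° to 9°, and one bar slipped out of the grip on the way back. I used only the shut-finger pushes for the final fit, and none of the slips moved anything else.

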